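Lock the mixing pot into the bench stirrer

TASK

Take the steel mixing pot by its black handle, bring it level up under the bench stirrer until its three lugs go in through the slots of the collar, then turn the handle anticlockwise (seen from above), towards the front of the stirrer, up to the stop, so that the pot is fully home, locked and hanging by itself. The collar is not clamped quite straight, so feel for the slots with light pressure, and never force the pot against the stirrer. Leave the jar, the bottle and the paint tubes where they are.

Things in the scene. Friction and masses are not known exactly. Their poses are not given: they have to be found in the camera images.
- pot_axis (a point): Point on the upright axis of the mixing pot, 70 mm above its underside; axes are the pot's: z up, handle along -x. The pot is a plain steel beaker, 64 mm across, 80 mm high, open on top, 0.16 to 0.26 kg, loose on the table.
- pot_grip (a point): Middle of the pot's black handle, where it is best held: 112 mm from the pot's axis, 40 mm above its underside; same axes as pot_axis. The handle is a straight level bar, 16 mm thick (along y), 24 mm high, from 60 to 164 mm from the axis.
- pot_lug (a point): Middle of the lug opposite the handle. Three equal steel lugs stand 7 mm proud of the pot's wall, at 0 (this one), 120 and 240 degrees from the pot's x axis; each 9 mm wide, 5 mm high, from 67 to 72 mm above the underside.
- collar_mouth (a point): Centre of the lower face of the stirrer's bayonet collar, 150 mm above the table; axes are the stirrer's: z up, front along -x. Aluminium ring, 92 mm across, bore 67.6 mm. It has three slots for the lugs, each with 2.5 degrees of play either way. Off the slots the lugs meet the lower face with pot_axis 2 mm below this point; in them the pot rises on, and is through at 8 mm above.
- lid_face (a point): Where the lugs go in: were the collar clamped straight, they would enter with the pot's yaw 55 degrees less than the stirrer's (handle left of the front, as seen facing it). But it is clamped up to 17 degrees off, either way; no pose tells this. A small upright rib outside the collar marks the middle of each slot. This point: under the sprung lid in the collar, 20 mm above collar_mouth.
- collar_home (a point): On the axis, 12 mm above collar_mouth: pot_axis is here when the pot is home. Once through the slots, turn it anticlockwise seen from above: from 4 to 40 degrees of turn the lugs climb ramps of 4 mm, then run level to a solid stop at 55 degrees. The lid (rim meets it with pot_axis 10 mm above collar_mouth) pushes down with 6 to 9 N. 7 N more at the handle means the stop.
- paddle_end (a point): Lower end of the small stirring paddle, radius 18 mm, that hangs on the collar's axis, 26 mm below collar_mouth. Bring the pot in from the front or left with its rim (10 mm above pot_axis) lower than this, then raise it round the paddle.
- stirrer: Bench paint stirrer, fixed to the table; origin on the table right below collar_mouth, same axes. Foot plate 190 x 112 mm, top 20 mm above the table, from 92 mm in front of the axis to 98 mm behind; round column 74 mm behind the axis; above the collar a head 92 mm across, up to 0.22 m high, the motor behind it.
- jar_teal: Bystander: jar of acrylic with a black lid, 58 mm across, 66 mm high; origin at the centre of its underside.
- drier_bottle: Bystander: small amber bottle with a black cap, 31 mm across, 74 mm high; origin at the centre of its underside.
- tube_crimson: Bystander: lying metal paint tube with a crimson band, 46 x 153 x 35 mm; origin at the centre of its underside.
- tube_green: Bystander: lying metal paint tube with a green band, 39 x 133 x 30 mm; origin at the centre of its underside.

How it is judged:
By the outcome, as a careful person would: the job done as asked, in the order asked, and still so for the second after the job is handed in, with the robot touching nothing.
It also fails if it takes over 72 s, if anything falls off the work surface, if the arm or the gripper's body presses on something with over 40 N, if the wrist force passes 120 N, or if a joint passes its speed limit or range.

ROBOT

A 6-joint arm with a two-finger parallel gripper is mounted at the origin on a cart in front of the work surface, level with it; the furniture and walls round the work are solid. World frame = base frame: x ahead of the robot, y to its left, z up, the work surface at z = 0. Lengths are in m, angles in degrees, forces in N, time in s.
With the tool pointing down it reaches from about 0.4 to 0.825 m from the base axis. Payload 7 kg.
Tool frame: the origin (TCP) lies midway between the tips of the shut fingers; the grasp point (between the pads) lies 19 mm behind it; x points along the fingers, z is the direction in which the jaws open and shut, and the axes are right-handed (so a half turn about x gives the same grasp; the last joint's range is limited). The gripper opens to 88 mm and grips with 3 to 60 N. Pads are 19 mm wide; open, the fingers measure 130 mm over their backs; the gripper's body (78 mm by 193 mm) begins 47 mm behind the grasp point.
Start: joints at [-52.993, 20.546, 0.682, 0, -70.136, -16.507], TCP at [0.236, -0.632, 0.195] pointing down, gripper open.
Joint ranges: [-176.03, 176.03], [-82.01, 121.73], [-58.28, 71.71], [-173.87, 95.51], [-174.79, -0.11], [-173.66, 173.66]. Speed limits (degrees/s): [136.94, 136.94, 172.46, 180, 180, 180].

INTERFACE

Orientations are given as [roll, pitch, yaw] about the fixed x, y, z axes, in that order (R = Rz(yaw) Ry(pitch) Rx(roll)).
In Python, from plant import get_state, capture, close_job gives the robot as it stands.
- The arm moves only by the tool play_rows, never from a script. Its argument "series" is one flat list of numbers, 4 for each row, row after row: the shift along the tool's x, y, z in m, then the turn about the tool's x in rad. In form: [tx, ty, tz, spin, tx, ty, tz, spin, ...]. A call has exactly 5 rows; each row shifts and turns the commanded pose from where the row before left it, along the tool's axes as they then stand; what a row does not reach is not made up. A row lasts 1/12 s, in which the tool goes at most 41.7 mm and 7.16 degrees, less where a joint would pass 70% of its speed; a pose out of reach is approached as far as the arm can. A call is refused whole if a number of a shift passes 0.0417 or a number of a turn 0.125, either way. A call with a gripper value outside its range is refused whole. "jaw" is the opening in per cent of the stroke, from 0 (shut) to 100 (fully open), set as the call begins (left out, the last holds). The fingers move at their own pace and stop on an object; "squeeze" is the grip in N (left out, the last holds). Time passes only in rows, so rows that do not move let the fingers close, or fill a call up. It gives the time, the measured TCP pose, the force and the opening at its end, in the units of the state.
- get_state(): the state, without advancing time (a new reading comes with each control period).
- capture(name): name is "side" or "top"; returns a dict with "img" (384x512x3 uint8, blue, green, red), "K" (3x3 intrinsics, pixels), "k1" (the pictures are not rectified: a ray, as slopes to the right and down, at radius r is drawn at 1 + k1 r^2 times it, then the intrinsics apply), "world_from_camera" (4x4, takes a point from camera to world coordinates). Camera axes: x right, y down, z forward; pixel columns grow to the right and rows downward; lengths in m; the calibration is good to about 2 mm. A picture is of the moment at which its call begins. There is no depth.
- close_job(): hands the job in, once; it reports no verdict.
The state is a dict: "time_s": time; "joints": joint angles; "qd": joint speeds; "joint_torque": joint torques, N m; "tcp_pos": TCP position; "eef_rot": TCP orientation; "contact_force": force on the tool from outside, world axes, zero at the start; "moment": the same for the moment, N m; "gripper_width": finger opening in m.
Only numpy, scipy, OpenCV 4.12 (cv2) and the standard library are available. Lean on these libraries where they do the work, as an engineer would, in place of code of your own. Each camera call takes 0.05 s, during which the arm holds its last target.

## Working session

There is one attempt and no reset: what is moved stays moved. The work goes in short steps, Python scripts to look and compute and a tool call to move; the robot and the scene stay as the last step left them, time stands still between calls to the robot, and variables do not carry over. Pictures are saved under pics/ and viewed, and the job is handed in when it is done.

Besides the shell and the picture viewer there is one more tool, called as name(argument=value, ...) on one line, values as JSON. play_rows: Moves the arm, as the interface text tells. Its arguments: {"type":"object","properties":{"series":{"type":"array","items":{"type":"number"}},"jaw":{"type":"number"},"squeeze":{"type":"number"}},"required":["series"]}

```bash
ls; mkdir -p pics
python3 - <<'E'
from plant import get_state, capture
import cv2,numpy as np
s=get_state(); print(s)
for n in("side","top"):
    c=capture(n); cv2.imwrite(f"pics/{n}0.png",c["img"]); np.savez(f"{n}0.npz",**c); print(n,c["K"],c["k1"],c["world_from_camera"])
E
```

```text
pics
{'time_s': 0.0, 'joints': array([-5.29931483e+01,  2.05896806e+01,  6.32655004e-01, -1.99362317e-02,
       -7.01372548e+01, -1.65070176e+01]), 'qd': array([-0.04114809, -0.04883367,  0.02180187,  0.01031996,  0.05565522,
       -0.01259709]), 'joint_torque': array([ 5.94085723e-04, -5.82719815e+01,  2.93070334e+01,  6.99805006e+00,
        6.90027126e-03, -1.55395710e-04]), 'tcp_pos': array([ 0.23615567, -0.63174026,  0.19363464]), 'eef_rot': array([  5.26561561,  89.90387429, 115.75866053]), 'contact_force': array([ 0.93904362,  0.7530997 , -0.87661074]), 'moment': array([ 0.00848228,  0.0533318 , -0.02379896]), 'gripper_width': 0.08748379371445147}
side [[465.6841586    0.         258.07652758]
 [  0.         465.6841586  193.0450219 ]
 [  0.           0.           1.        ]] 0.013397618217555788 [[-0.91950712 -0.23056301  0.31835099  0.12331421]
 [-0.39307111  0.54208064 -0.7427272   0.63792525]
 [-0.00132649 -0.80807752 -0.58907467  0.81014659]
 [ 0.          0.          0.          1.        ]]
top [[483.94090818   0.         262.39840474]
 [  0.         483.94090818 188.48446618]
 [  0.           0.           1.        ]] 0.01877558733653022 [[-0.01143797 -0.99507239  0.09848918  0.40242321]
 [-0.99985973  0.01258666  0.01104967 -0.26994781]
 [-0.01223487 -0.09834898 -0.99507677  1.44778558]
 [ 0.          0.          0.          1.        ]]
```

View pics/side0.png

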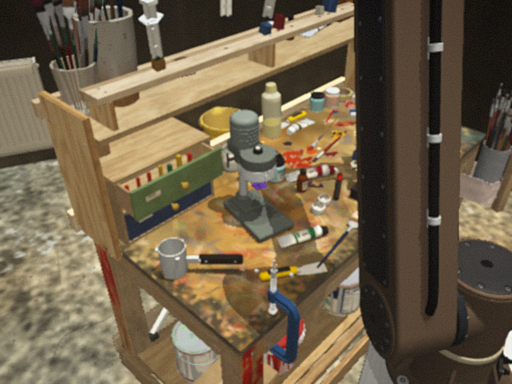

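View pics/top0.png

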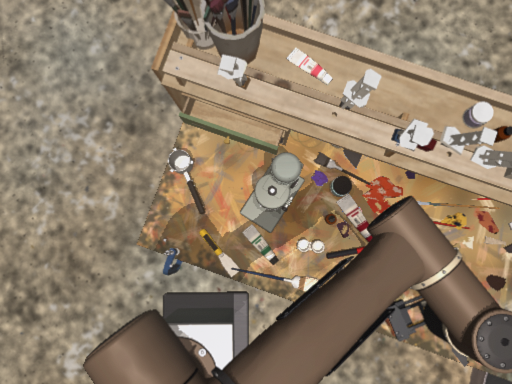

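```bash
cat > h.py <<'E'
import numpy as np, cv2
def load(n): return dict(np.load(n+".npz"))
def ray(c,uv):
    d=np.array([float(c["k1"]),0,0,0]); p=cv2.undistortPoints(np.array([[uv]],float),c["K"],d)[0,0]
    W=c["world_from_camera"]; v=W[:3,:3]@[p[0],p[1],1]; return W[:3,3],v/np.linalg.norm(v)
def onz(c,uv,z):
    o,v=ray(c,uv); return o+v*(z-o[2])/v[2]
def proj(c,P):
    W=np.linalg.inv(c["world_from_camera"]); P=np.atleast_2d(np.array(P,float))
    r=cv2.Rodrigues(W[:3,:3])[0]
    return cv2.projectPoints(P,r,W[:3,3],c["K"],np.array([float(c["k1"]),0,0,0]))[0][:,0]
def tri(c1,u1,c2,u2):
    o1,v1=ray(c1,u1);o2,v2=ray(c2,u2)
    t=np.linalg.lstsq(np.c_[v1,-v2],o2-o1,rcond=None)[0]
    a=o1+t[0]*v1;b=o2+t[1]*v2; return (a+b)/2,np.linalg.norm(a-b)
def crop(c,x0,y0,x1,y1,s,fn):
    cv2.imwrite(fn,cv2.resize(c["img"][y0:y1,x0:x1],None,fx=s,fy=s,interpolation=cv2.INTER_CUBIC))
E
python3 - <<'E'
from h import *
s=load("side0");t=load("top0")
crop(s,140,100,340,290,4,"pics/s1.png"[:-4]+".png"); crop(t,150,130,310,250,5,"pics/t1.png")
E
```

```text
(no output)
```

View pics/s1.png

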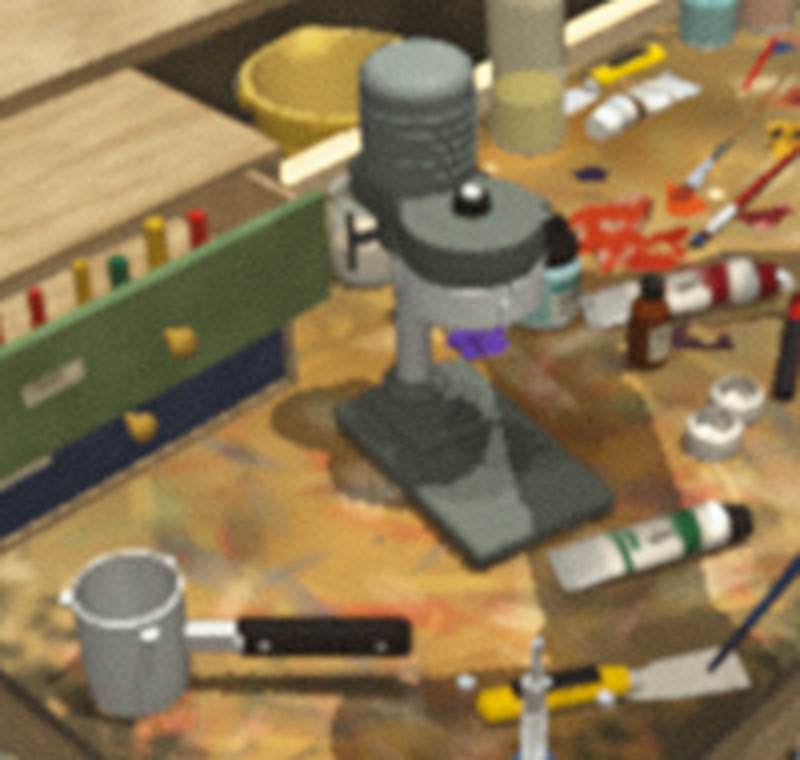

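View pics/t1.png

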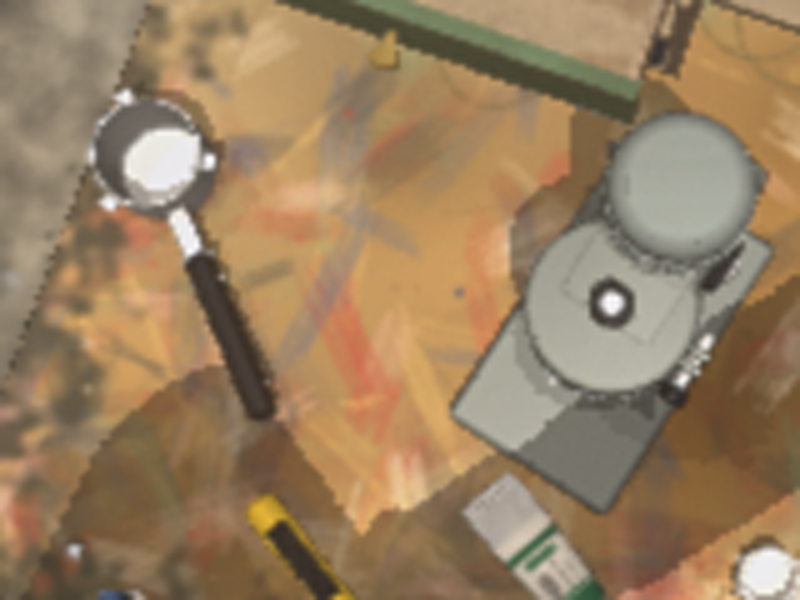

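Run:
```python
from h import *
s=load("side0");t=load("top0")
f=lambda x,y,k,ox,oy:((x+.5)/k-.5+ox,(y+.5)/k-.5+oy)
T=lambda x,y:f(x,y,5,150,130); S=lambda x,y:f(x,y,4,140,100)
print("rim",onz(t,T(152,157),.08), "hend",onz(t,T(262,412),.052),"hstart",onz(t,T(202,258),.052))
for p in[(124,97),(208,161),(110,203)]: print("lug",onz(t,T(*p),.072))
print("head",onz(t,T(612,304),.22),"knob",onz(t,T(612,302),.235))
for p in[(452,411),(603,513),(772,246)]: print("foot",onz(t,T(*p),.02))
print("side foot",[onz(s,S(*p),.02) for p in[(335,407),(478,562),(612,500)]])
print("side rim",onz(s,S(127,590),.08), "hend",onz(s,S(410,622),.052))
crop(s,215,135,295,195,10,"pics/s2.png"); crop(t,245,170,305,215,13,"pics/t2.png")
```

```text
rim [ 0.61978465 -0.01995126  0.08      ] hend [ 0.47453869 -0.07923407  0.052     ] hstart [ 0.56451228 -0.04423683  0.052     ]
lug [ 0.65624493 -0.00214895  0.072     ]
lug [ 0.61831073 -0.05075215  0.072     ]
lug [0.59466383 0.00552699 0.072     ]
head [ 0.51873145 -0.28072244  0.22      ] knob [ 0.51832174 -0.28060435  0.235     ]
foot [ 0.47541145 -0.18717541  0.02      ]
foot [ 0.41441213 -0.27553533  0.02      ]
foot [ 0.5710531  -0.37786429  0.02      ]
side foot [array([ 0.62448548, -0.28357503,  0.02      ]), array([ 0.46843357, -0.1734888 ,  0.02      ]), array([ 0.41105856, -0.26408002,  0.02      ])]
side rim [ 0.61821251 -0.0110046   0.08      ] hend [ 0.47055715 -0.07701534  0.052     ]
```

View pics/s2.png

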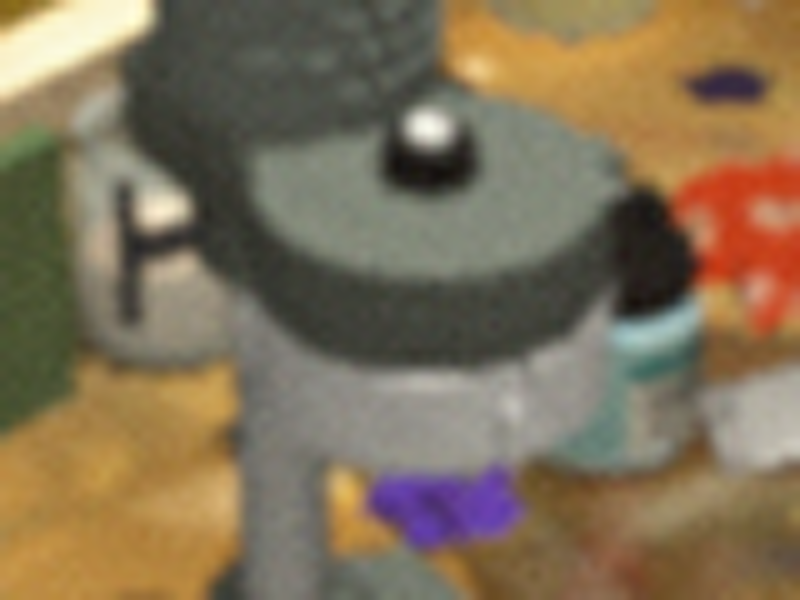

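View pics/t2.png

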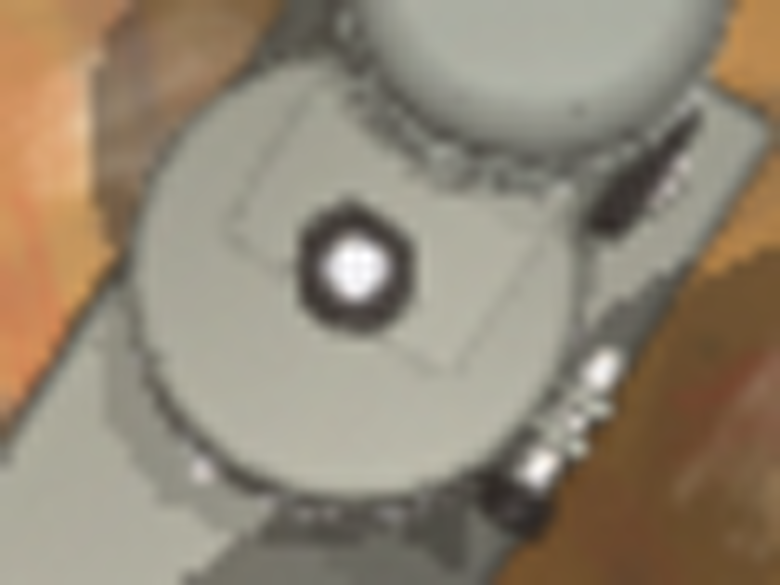

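Run:
```python
from h import *
from scipy.spatial.transform import Rotation as Ro
s=load("side0");t=load("top0")
crop(t,158,138,218,222,7,"pics/t3.png"); crop(s,145,225,255,285,7,"pics/s3.png")
# rib
p=tri(s,(266.2,175.4),t,(260.6,206.0));print("rib",p)
R=Ro.from_euler('xyz',[5.26561561,89.90387429,115.75866053],degrees=True).as_matrix();print(R.round(3))
# circle from edges
def circ(c,ctr,z,R):
    g=cv2.GaussianBlur(c["img"],(0,0),0.7).astype(float)
    pts=[]
    for a in np.arange(0,360,5):
        d=np.array([np.cos(np.radians(a)),np.sin(np.radians(a))])
        rs=np.arange(R-.008,R+.008,.0004)
        P=[[ctr[0]+r*d[0],ctr[1]+r*d[1],z] for r in rs]
        uv=proj(c,P).astype(np.float32)
        v=np.stack([cv2.remap(g[...,k].astype(np.float32),uv[None,:,0],uv[None,:,1],1)[0] for k in range(3)],1)
        gr=np.linalg.norm(v[4:]-v[:-4],axis=1); i=gr.argmax(); pts.append((a,rs[i+2],gr[i]))
    return np.array(pts)
for nm,ctr,z,R_ in(("head",(.5187,-.2807),.22,.046),("pot",(.6205,-.019),.08,.032)):
    p=circ(t,ctr,z,R_); print(nm); print(' '.join(f"{a:.0f}:{r*1000:.1f}/{g:.0f}" for a,r,g in p))
```

```text
rib (array([ 0.48242872, -0.25049719,  0.16583043]), np.float64(0.0005337307731732467))
[[-0.001 -0.937 -0.35 ]
 [ 0.002 -0.35   0.937]
 [-1.     0.     0.002]]
head
0:38.8/17 5:41.6/17 10:42.0/26 15:42.8/30 20:43.2/32 25:42.8/32 30:42.4/27 35:42.8/22 40:42.8/20 45:42.8/20 50:42.4/20 55:42.0/23 60:42.4/22 65:42.8/22 70:42.4/25 75:43.6/31 80:43.2/29 85:42.0/30 90:44.4/32 95:42.0/24 100:42.4/22 105:42.8/20 110:41.6/23 115:42.4/22 120:42.8/31 125:42.8/32 130:42.8/32 135:42.4/30 140:43.2/28 145:42.8/34 150:43.6/42 155:42.8/38 160:43.6/37 165:44.4/37 170:44.4/43 175:43.6/43 180:43.2/45 185:43.6/43 190:44.0/43 195:43.2/37 200:44.0/46 205:44.0/46 210:44.4/54 215:44.4/46 220:49.6/40 225:48.8/44 230:42.4/26 235:52.8/35 240:42.8/29 245:48.4/46 250:50.4/38 255:42.0/20 260:50.0/20 265:42.0/20 270:42.4/23 275:42.4/27 280:43.2/32 285:44.8/26 290:44.8/19 295:42.8/12 300:48.4/7 305:42.8/12 310:41.2/13 315:38.8/18 320:38.8/15 325:38.8/15 330:38.8/16 335:40.0/15 340:38.8/17 345:40.0/18 350:42.4/13 355:46.0/12
pot
0:35.6/8 5:35.6/11 10:36.8/16 15:31.6/19 20:32.4/43 25:32.4/50 30:33.2/37 35:32.0/27 40:31.2/23 45:31.6/22 50:31.2/25 55:32.8/33 60:31.6/21 65:32.4/23 70:33.2/17 75:32.8/27 80:32.8/36 85:31.6/50 90:31.6/52 95:31.6/39 100:31.6/18 105:30.0/21 110:30.4/24 115:29.2/28 120:29.6/28 125:28.8/26 130:29.2/31 135:30.0/52 140:30.0/50 145:29.2/39 150:28.8/26 155:28.4/19 160:30.0/17 165:29.2/19 170:28.4/21 175:28.4/25 180:27.6/33 185:28.8/43 190:28.8/47 195:29.2/45 200:36.0/45 205:35.2/59 210:35.2/43 215:27.6/37 220:27.2/38 225:26.4/41 230:27.6/46 235:26.4/51 240:27.6/55 245:28.0/57 250:27.2/52 255:26.8/35 260:36.8/50 265:36.8/61 270:36.4/45 275:28.8/52 280:29.2/67 285:29.2/71 290:29.2/58 295:28.0/46 300:26.0/43 305:25.2/39 310:24.8/37 315:24.8/24 320:24.8/22 325:38.8/20 330:29.6/16 335:28.8/21 340:28.8/20 345:38.8/21 350:30.0/19 355:38.8/11
```

View pics/t3.png

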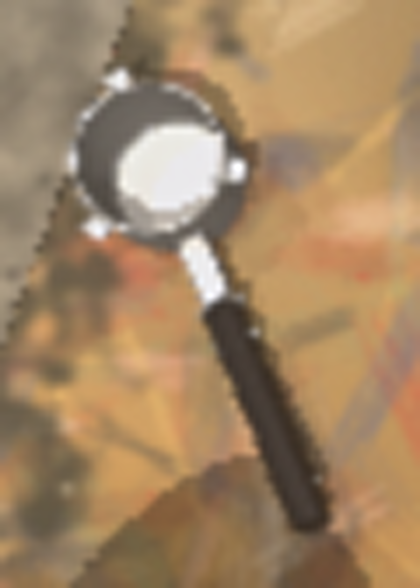

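View pics/s3.png

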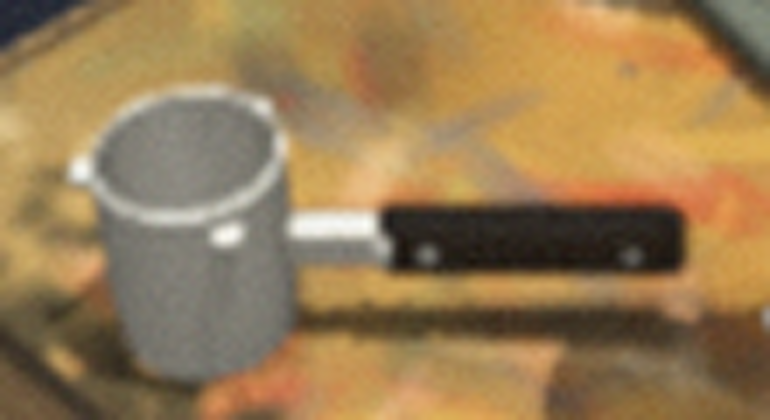

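Run:
```python
from h import *
from scipy.optimize import least_squares
s=load("side0");t=load("top0")
f=lambda x,y,k,ox,oy:((x+.5)/k-.5+ox,(y+.5)/k-.5+oy)
T=lambda x,y:f(x,y,7,158,138); S=lambda x,y:f(x,y,7,145,225)
L=[]
for a,b in(((119,77),(80,170)),((96,228),(228,235)),((237,167),(263,104))):
    p=tri(t,T(*a),s,S(*b)); L.append(p[0]);print("lug",p[0].round(4),p[1].round(4),"topz",onz(t,T(*a),.0695).round(4),"sidez",onz(s,S(*b),.0695).round(4))
L=np.array(L);print("c",L.mean(0))
# handle end: right end of black bar, mid
print("hend",tri(t,T(311,528),s,S(684,235)),"hst",tri(t,T(217,310),s,S(385,238)))
print("hend s",onz(s,S(684,238),.04),"t",onz(t,T(311,526),.045))
# knob & head: side
f2=lambda x,y:f(x,y,10,215,135)
print("knob",tri(t,f(355,268,13,245,170),s,f2(432,140)))
# foot corners
f1=lambda x,y:f(x,y,5,150,130);f3=lambda x,y:f(x,y,4,140,100)
for a,b in(((452,411),(475,549)),((603,513),(612,490))): print("foot",tri(t,f1(*a),s,f3(*b)), onz(s,f3(*b),.02))
```

```text
lug [ 0.6572 -0.0024  0.068 ] 0.0022 topz [ 0.658  -0.0022  0.0695] sidez [ 0.655  -0.0014  0.0695]
lug [0.5944 0.0065 0.0699] 0.0016 topz [0.5952 0.0069 0.0695] sidez [0.5939 0.006  0.0695]
lug [ 0.6177 -0.0521  0.0703] 0.0043 topz [ 0.6198 -0.051   0.0695] sidez [ 0.616  -0.0534  0.0695]
c [ 0.62310556 -0.01599815  0.06941   ]
hend (array([ 0.47157147, -0.07799207,  0.04112633]), np.float64(0.0013219871765418737)) hst (array([ 0.56362287, -0.03831296,  0.04018064]), np.float64(0.0008168577797310517))
hend s [ 0.47083607 -0.07791036  0.04      ] t [ 0.47282727 -0.07827986  0.045     ]
knob (array([ 0.51870634, -0.28066688,  0.2180072 ]), np.float64(0.0018032070112619315))
foot (array([ 0.47586245, -0.18690947,  0.01739492]), np.float64(0.0006743710051186332)) [ 0.47502965 -0.18410935  0.02      ]
foot (array([ 0.41472941, -0.27544482,  0.01864717]), np.float64(0.0006411310789296325)) [ 0.41453751 -0.27379056  0.02      ]
```

```bash
cat >> h.py <<'E'
from scipy.spatial.transform import Rotation as Ro
def phi_of(rot): 
    z=Ro.from_euler('xyz',rot,degrees=True).as_matrix()[:,2]; return np.degrees(np.arctan2(z[1],z[0]))
def rows(p0,phi0,p1,phi1,n,dec=4):
    "n equal world steps; prints tool rows, corrected for rounding drift"
    p=np.array(p0,float);ph=phi0;out=[]
    for i in range(n):
        tgt=np.array(p0)+(np.array(p1)-p0)*(i+1)/n; tp=phi0+(phi1-phi0)*(i+1)/n
        d=tgt-p; f=np.radians(ph); yv=np.array([-np.sin(f),np.cos(f),0]);zv=np.array([np.cos(f),np.sin(f),0])
        r=np.round([-d[2],d@yv,d@zv],dec); sp=round(np.radians(ph-tp),4)
        p=p+yv*r[1]+zv*r[2]-np.array([0,0,r[0]]); ph-=np.degrees(sp); out.append([*r,sp])
    for i in range(0,n,5): print(', '.join(f"{v:g}" for r in out[i:i+5] for v in r))
    print("end",p.round(4),round(ph,2))
E
python3 - <<'E'
from h import *
from plant import get_state
p=get_state()["tcp_pos"];ph=phi_of(get_state()["eef_rot"]);print(p,ph)
w=[p,(.30,-.5,.33),(.42,-.2,.33),(.5195,-.0585,.14),(.5195,-.0585,.021)]
for i,n in enumerate((5,10,10,5)): rows(w[i],ph if i<2 else (ph if i==2 else 112.3),w[i+1],ph if i<2 else 112.3,n,3 if i<3 else 4)
E
```

```text
[ 0.2362259  -0.63183263  0.19372257] 110.49596069285899
-0.027, -0.021, 0.02, 0, -0.028, -0.021, 0.02, 0, -0.027, -0.022, 0.021, 0, -0.027, -0.021, 0.02, 0, -0.027, -0.021, 0.02, 0
end [ 0.3002 -0.5001  0.3297] 110.5
-0, -0.022, 0.024, 0, -0, -0.021, 0.024, 0, -0, -0.022, 0.024, 0, -0, -0.022, 0.024, 0, -0, -0.022, 0.023, 0
-0, -0.021, 0.024, 0, -0, -0.022, 0.024, 0, -0, -0.022, 0.024, 0, -0, -0.022, 0.024, 0, -0, -0.021, 0.024, 0
end [ 0.4196 -0.2001  0.33  ] 110.5
0.019, -0.014, 0.01, -0.0031, 0.019, -0.015, 0.009, -0.0032, 0.019, -0.014, 0.01, -0.0031, 0.019, -0.014, 0.01, -0.0032, 0.019, -0.015, 0.009, -0.0031
0.019, -0.014, 0.01, -0.0032, 0.019, -0.015, 0.009, -0.0031, 0.019, -0.014, 0.01, -0.0032, 0.019, -0.015, 0.009, -0.0031, 0.019, -0.014, 0.01, -0.0032
end [ 0.5193 -0.0582  0.14  ] 112.3
0.0238, 0, 0, 0, 0.0238, 0, 0, 0, 0.0238, 0, 0, 0, 0.0238, 0, 0, 0, 0.0238, 0, 0, 0
end [ 0.5195 -0.0585  0.021 ] 112.3
```

play_rows(series=[-0.027, -0.021, 0.02, 0, -0.028, -0.021, 0.02, 0, -0.027, -0.022, 0.021, 0, -0.027, -0.021, 0.02, 0, -0.027, -0.021, 0.02, 0], jaw=100)

```text
time_s: 0.52
tcp_pos: [0.3004, -0.499, 0.3314]
eef_rot: [14.8, 90.0, 125.3]
contact_force: [1.0, 0.2, -0.2]
gripper_width: 0.0876
```

play_rows(series=[0, -0.022, 0.024, 0, 0, -0.021, 0.024, 0, 0, -0.022, 0.024, 0, 0, -0.022, 0.024, 0, 0, -0.022, 0.023, 0])

```text
time_s: 0.93
tcp_pos: [0.3607, -0.3492, 0.3304]
eef_rot: [-6.3, 90.0, 104.2]
contact_force: [0.7, -0.3, 0.8]
gripper_width: 0.0875
```

play_rows(series=[0, -0.021, 0.024, 0, 0, -0.022, 0.024, 0, 0, -0.022, 0.024, 0, 0, -0.022, 0.024, 0, 0, -0.021, 0.024, 0])

```text
time_s: 1.35
tcp_pos: [0.4199, -0.199, 0.3304]
eef_rot: [-0.3, 90.0, 110.2]
contact_force: [0.8, 0.3, -0.4]
gripper_width: 0.0874
```

play_rows(series=[0.019, -0.014, 0.01, -0.0031, 0.019, -0.015, 0.009, -0.0032, 0.019, -0.014, 0.01, -0.0031, 0.019, -0.014, 0.01, -0.0032, 0.019, -0.015, 0.009, -0.0031])

```text
time_s: 1.77
tcp_pos: [0.47, -0.1292, 0.2346]
eef_rot: [-0.1, 90.0, 111.3]
contact_force: [0.4, -0.5, -0.4]
gripper_width: 0.0878
```

play_rows(series=[0.019, -0.014, 0.01, -0.0032, 0.019, -0.015, 0.009, -0.0031, 0.019, -0.014, 0.01, -0.0032, 0.019, -0.015, 0.009, -0.0031, 0.019, -0.014, 0.01, -0.0032])

```text
time_s: 2.18
tcp_pos: [0.5193, -0.0582, 0.1395]
eef_rot: [71.7, 90.0, -176.0]
contact_force: [0.0, -0.7, 0.4]
gripper_width: 0.0878
```

Run:
```python
from h import *
from plant import get_state,capture
s=get_state();print(s["time_s"],s["tcp_pos"],phi_of(s["eef_rot"]),s["joints"].round(1),s["contact_force"],s["gripper_width"])
c=capture("side");np.savez("side1.npz",**c);cv2.imwrite("pics/side1.png",c["img"])
print(proj(c,[s["tcp_pos"]]))
```

```text
2.1833 [ 0.51933421 -0.05819275  0.13948476] 112.31578398595498 [ 15.1   8.8 -22.9  -0.  -58.3 -82.8] [ 0.01714811 -0.74075754  0.44860334] 0.08777037252854776
[[217.86525879 225.92437524]]
```

View pics/side1.png

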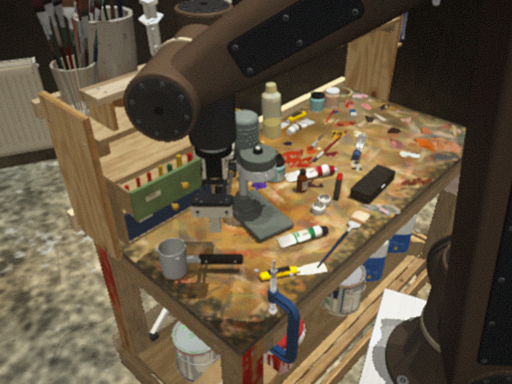

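play_rows(series=[0, 0, 0, -0.125, 0, 0, 0, -0.125, 0, 0, 0, -0.125, 0, 0, 0, -0.125, 0, 0, 0, -0.125])

```text
time_s: 2.65
tcp_pos: [0.5187, -0.0589, 0.1403]
eef_rot: [37.1, 90.0, -174.4]
contact_force: [0.2, 0.3, 0.9]
gripper_width: 0.0877
```

play_rows(series=[0, 0, 0, -0.125, 0, 0, 0, -0.125, 0, 0, 0, -0.125, 0, 0, 0, -0.125, 0, 0, 0, -0.125])

```text
time_s: 3.07
tcp_pos: [0.5187, -0.059, 0.1404]
eef_rot: [-1.5, 90.0, -177.2]
contact_force: [0.0, 0.8, -0.3]
gripper_width: 0.0875
```

play_rows(series=[0, 0, 0, -0.125, 0, 0, 0, -0.125, 0, 0, 0, -0.125, 0, 0, 0, -0.125, 0, 0, 0, -0.125])

```text
time_s: 3.48
tcp_pos: [0.5187, -0.059, 0.1404]
eef_rot: [-40.7, 90.0, 179.3]
contact_force: [0.1, -0.1, -0.6]
gripper_width: 0.0875
```

play_rows(series=[0, 0, 0, -0.125, 0, 0, 0, -0.125, 0, 0, 0, -0.125, 0, 0, 0, -0.125, 0, 0, 0, -0.125])

```text
time_s: 3.9
tcp_pos: [0.5188, -0.059, 0.1404]
eef_rot: [-74.9, 90.0, -179.0]
contact_force: [-0.1, -0.3, 0.0]
gripper_width: 0.0876
```

play_rows(series=[0, 0, 0, -0.125, 0, 0, 0, -0.125, 0, 0, 0, -0.125, 0, 0, 0, -0.125, 0, 0, 0, -0.125])

```text
time_s: 4.32
tcp_pos: [0.5188, -0.059, 0.1404]
eef_rot: [-110.1, 90.0, -178.4]
contact_force: [0.4, -0.9, 0.3]
gripper_width: 0.0874
```

Run:
```python
from h import *
from plant import get_state,capture
s=get_state();print(s["time_s"],s["tcp_pos"],phi_of(s["eef_rot"]),s["joints"].round(1),s["contact_force"],s["gripper_width"])
c=capture("side");np.savez("side2.npz",**c);crop(c,140,170,290,290,5,"pics/side2.png")
print(proj(c,[s["tcp_pos"]]))
rows(s["tcp_pos"],phi_of(s["eef_rot"]),(.5195,-.0585,.021),-67.7,10)
```

```text
4.3167 [ 0.51876059 -0.05899448  0.14038668] -68.29823368140009 [ 15.1   8.7 -22.9  -0.  -58.4  96.6] [ 0.41489104 -0.86550549  0.26271443] 0.08740433833507374
[[218.23834282 225.46533552]]
0.0119, 0.0001, -0, -0.001, 0.012, 0.0001, -0, -0.0011, 0.0119, 0.0001, -0.0001, -0.001, 0.012, 0, 0, -0.0011, 0.0119, 0.0001, 0, -0.001
0.0119, 0.0001, -0, -0.0011, 0.012, 0.0001, -0, -0.001, 0.0119, 0.0001, -0, -0.0011, 0.0119, 0.0001, -0.0001, -0.001, 0.012, 0.0001, 0, -0.001
end [ 0.5195 -0.0585  0.021 ] -67.7
```

View pics/side2.png

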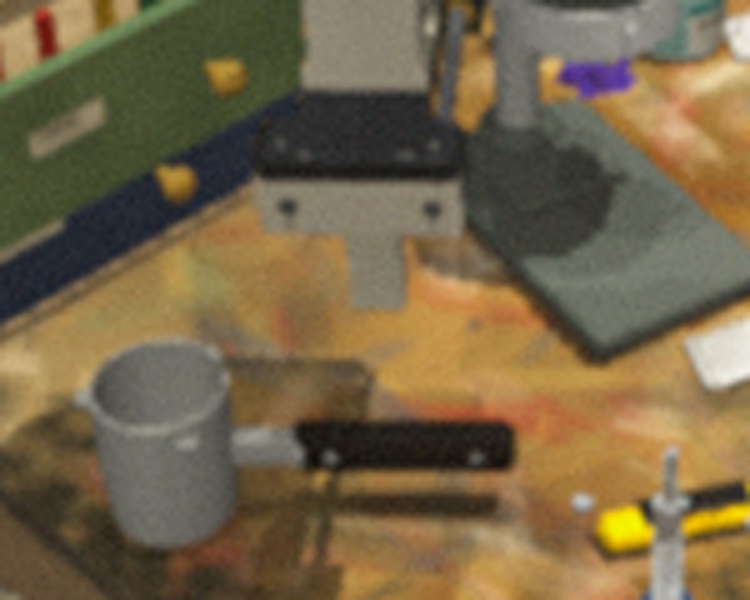

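play_rows(series=[0.012, 0.0001, 0, -0.001, 0.012, 0.0001, 0, -0.001, 0.012, 0.0001, 0, -0.001, 0.012, 0.0001, 0, -0.001, 0.012, 0.0001, 0, -0.001])

```text
time_s: 4.78
tcp_pos: [0.5193, -0.0588, 0.08]
eef_rot: [-121.0, 90.0, 170.4]
contact_force: [0.3, -0.5, -0.1]
gripper_width: 0.0872
```

play_rows(series=[0.012, 0.0001, 0, -0.001, 0.012, 0.0001, 0, -0.001, 0.012, 0.0001, 0, -0.001, 0.012, 0.0001, 0, -0.001, 0.0115, 0.0001, 0, -0.001])

```text
time_s: 5.2
tcp_pos: [0.5198, -0.0586, 0.0204]
eef_rot: [-102.6, 90.0, -170.9]
contact_force: [-0.2, -0.2, -0.5]
gripper_width: 0.0874
```

Run:
```python
from h import *
from plant import get_state,capture
s=get_state();print(s["time_s"],s["tcp_pos"],phi_of(s["eef_rot"]),s["contact_force"])
c=capture("side");np.savez("side3.npz",**c);crop(c,140,200,270,290,6,"pics/side3.png")
```

```text
5.2 [ 0.51976473 -0.05863276  0.02037346] -68.26690542237657 [-0.19316228 -0.20602736 -0.49490889]
```

View pics/side3.png

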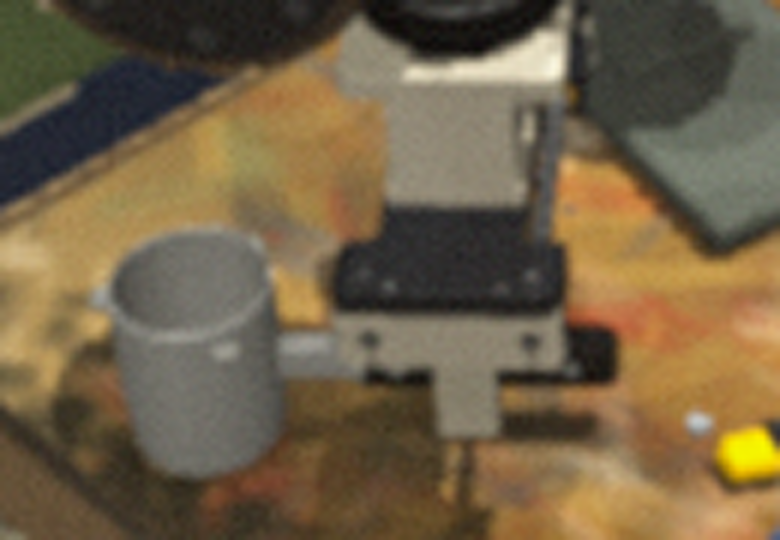

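play_rows(series=[0, 0, 0, 0, 0, 0, 0, 0, 0, 0, 0, 0, 0, 0, 0, 0, 0, 0, 0, 0], jaw=0, squeeze=15)

```text
time_s: 5.67
tcp_pos: [0.5205, -0.0584, 0.0217]
eef_rot: [80.1, 89.9, 12.0]
contact_force: [0.1, 0.7, 0.2]
gripper_width: 0.0597
```

play_rows(series=[0, 0, 0, 0, 0, 0, 0, 0, 0, 0, 0, 0, 0, 0, 0, 0, 0, 0, 0, 0])

```text
time_s: 6.08
tcp_pos: [0.5201, -0.0585, 0.0211]
eef_rot: [75.3, 90.0, 7.2]
contact_force: [0.7, 0.1, -0.1]
gripper_width: 0.0266
```

play_rows(series=[0, 0, 0, 0, 0, 0, 0, 0, 0, 0, 0, 0, 0, 0, 0, 0, 0, 0, 0, 0], squeeze=55)

```text
time_s: 6.5
tcp_pos: [0.52, -0.0585, 0.0211]
eef_rot: [-126.8, 90.0, 165.1]
contact_force: [0.3, -0.5, -0.7]
gripper_width: 0.0004
```

Run:
```python
from h import *
from plant import get_state,capture
s=get_state();print(s)
for n in("side","top"):
  c=capture(n);np.savez(n+"4.npz",**c)
  crop(c,*((140,200,270,290,6) if n=="side" else (150,130,290,230,5)),f"pics/{n}4.png")
```

```text
{'time_s': 6.5, 'joints': array([ 1.50786290e+01,  1.69357132e+01, -3.08227874e+01, -1.29041074e-03,
       -4.22430041e+01,  9.68449806e+01]), 'qd': array([-0.03125499, -0.06075368, -0.02175742,  0.02327854, -0.03464882,
        0.03294901]), 'joint_torque': array([-1.50800124e-04, -4.50191474e+01,  2.10250998e+01,  4.91512477e+00,
        7.29008904e-02, -1.11995425e-04]), 'tcp_pos': array([ 0.5200199 , -0.0585287 ,  0.02105466]), 'eef_rot': array([-126.80997467,   89.99826319,  165.11267954]), 'contact_force': array([ 0.25885712, -0.52403567, -0.74636649]), 'moment': array([-0.09788251,  0.12680082,  0.03839629]), 'gripper_width': 0.0004410056994134145}
```

View pics/side4.png

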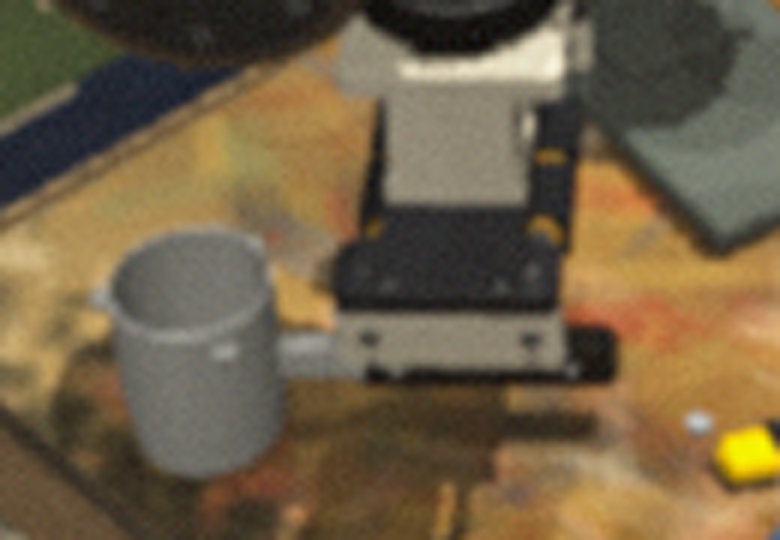

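View pics/top4.png

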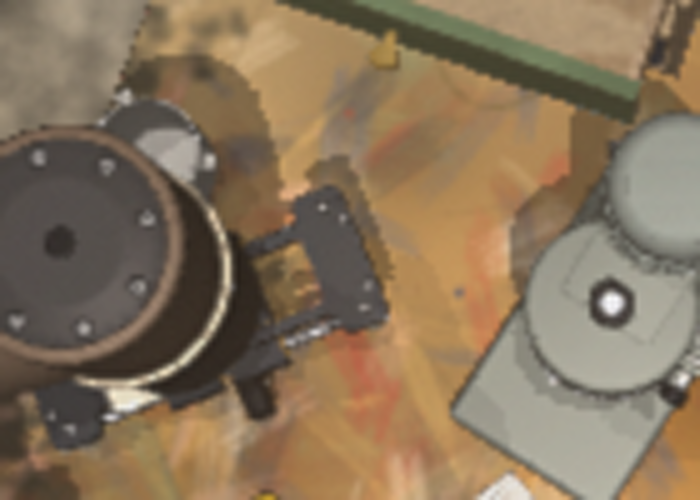

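Run:
```python
from h import *
c=load("side3");t=load("top4")
T0=np.array([.5198,-.0586,.0204]);n=np.array([-.379,.925,0])
for d in(.044,.065): 
  u=proj(c,[T0+n*d])[0]; print(d,u,((u-[140,200])*6))
for P in([.52,-.0585,.021],[.52,-.0585,.15],[.5195,-.0585,.04]):
  print(P,(proj(c,[P])[0]-[140,200])*6,(proj(t,[P])[0]-[150,130])*5)
d=cv2.absdiff(load("side4")["img"],c["img"]).max(2);ys,xs=np.where(d>60);print(len(xs),xs.min(),xs.max(),ys.min(),ys.max())
a=load("side4")["img"];cv2.imwrite("pics/cmp.png",cv2.resize(np.hstack([c["img"][240:285,190:250],a[240:285,190:250]]),None,fx=6.5,fy=6.5,interpolation=cv2.INTER_NEAREST))
```

```text
0.044 [218.82827435 277.74440949] [472.96964609 466.46645693]
0.065 [218.05507025 284.56595284] [468.33042152 507.39571705]
[0.52, -0.0585, 0.021] [481.58463624 383.73417292] [232.24462166 336.29756551]
[0.52, -0.0585, 0.15] [464.48189848 132.77700008] [196.86317277 317.0873922 ]
[0.5195, -0.0585, 0.04] [480.35506138 349.29225976] [227.43515898 334.53993858]
283 188 419 17 293
```

View pics/cmp.png

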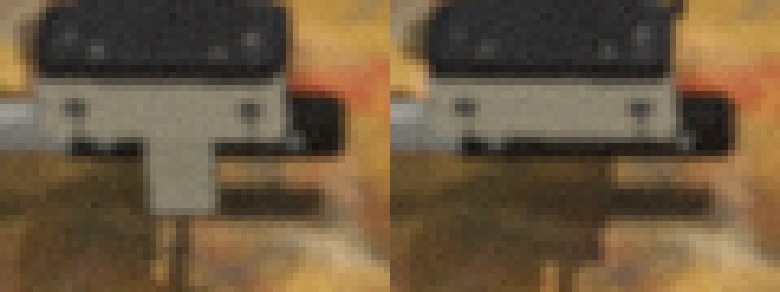

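play_rows(series=[-0.002, 0, 0, 0, -0.004, 0, 0, 0, -0.004, 0, 0, 0, -0.004, 0, 0, 0, -0.004, 0, 0, 0])

```text
time_s: 7.02
tcp_pos: [0.5202, -0.0585, 0.0397]
eef_rot: [79.3, 90.0, 11.2]
contact_force: [-0.6, 1.4, 0.2]
gripper_width: 0.0002
```

Run:
```python
from h import *
from plant import get_state,capture
s=get_state();print(s["tcp_pos"],s["contact_force"],s["moment"])
c=capture("side");np.savez("side5.npz",**c)
crop(c,140,200,270,290,6,"pics/side5.png")
print((proj(c,[s["tcp_pos"]])-[140,200])*6)
```

```text
[ 0.52019344 -0.05847445  0.03968964] [-0.63949908  1.42673786  0.2037032 ] [-0.12093302  0.18449136 -0.03087119]
[[478.78618593 349.42259565]]
```

View pics/side5.png

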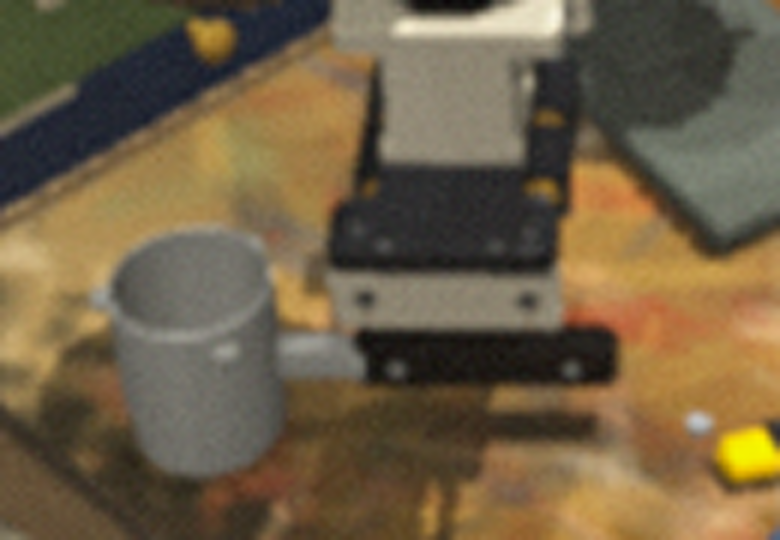

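play_rows(series=[-0.01, 0, 0, 0, -0.012, 0, 0, 0, -0.012, 0, 0, 0, -0.012, 0, 0, 0, -0.01, 0, 0, 0])

```text
time_s: 7.48
tcp_pos: [0.5203, -0.0585, 0.0966]
eef_rot: [73.1, 89.9, 5.0]
contact_force: [-0.5, 0.2, -0.0]
gripper_width: 0.0005
```

Run:
```python
from h import *
from plant import get_state,capture
s=get_state();print(s["tcp_pos"],s["contact_force"],s["moment"])
c=capture("side");np.savez("side6.npz",**c)
crop(c,140,180,270,280,6,"pics/side6.png")
print((proj(c,[s["tcp_pos"]])-[140,180])*6)
t=capture("top");np.savez("top6.npz",**t);crop(t,150,130,290,230,5,"pics/top6.png");print((proj(t,[s["tcp_pos"]])-[150,130])*5)
```

```text
[ 0.52027762 -0.05852848  0.0965892 ] [-0.52906786  0.21514319 -0.03814763] [-0.06920541  0.07038782 -0.01467972]
[[471.24787653 360.77122256]]
[[212.37672995 324.98826756]]
```

View pics/side6.png

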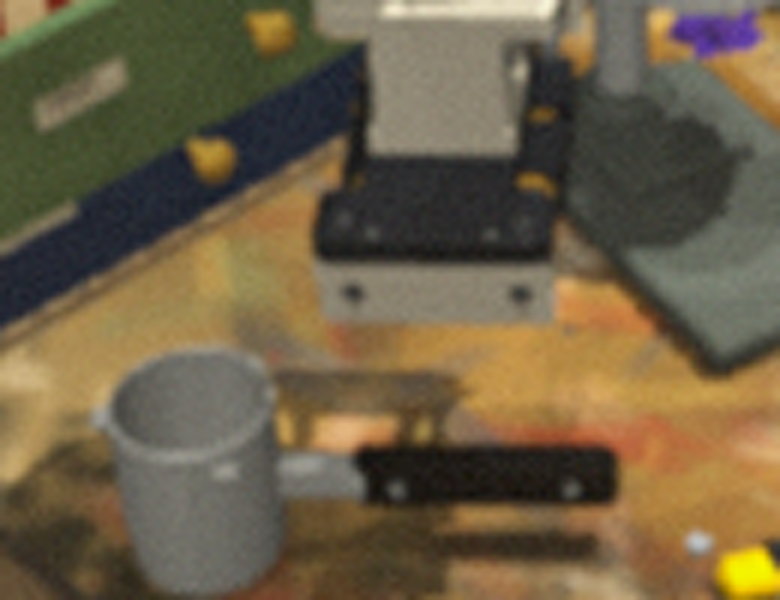

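View pics/top6.png

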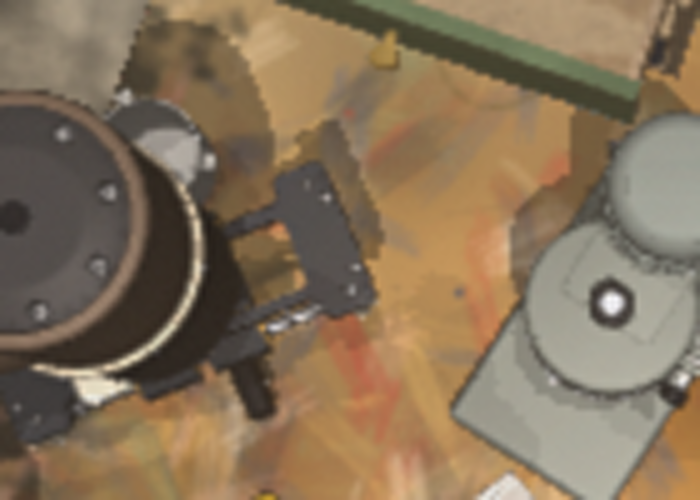

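Run:
```python
from h import *
c=load("side6")
T0=np.array([.5203,-.0585,.0966]);n=np.array([-.379,.925,0]);m=np.array([.925,.379,0])
for h in (.066,.085,.1):
  for w in(-.039,.039):
    print(h,w,(proj(c,[T0+n*.0965+m*w+[0,0,h]])-[140,180])*6)
# side3 finger tip at opened: back at .065
c=load("side3");T0=np.array([.5198,-.0586,.0204])
for h in(0,.019,.037):
  print(h,[((proj(c,[T0+n*.065+m*w+[0,0,h]])-[140,200])*6).round(0) for w in(-.0095,.0095)])
```

```text
0.066 -0.039 [[552.27413708 406.98769362]]
0.066 0.039 [[322.43934365 404.90608622]]
0.085 -0.039 [[550.33695743 365.03839323]]
0.085 0.039 [[317.76519509 362.96923776]]
0.1 -0.039 [[548.77396756 331.20844329]]
0.1 0.039 [[313.99390799 329.14977424]]
0 [array([[493., 508.]]), array([[443., 507.]])]
0.019 [array([[491., 472.]]), array([[440., 472.]])]
0.037 [array([[489., 438.]]), array([[438., 438.]])]
```

play_rows(series=[0, 0, 0, 0, 0, 0, 0, 0, 0, 0, 0, 0, 0, 0, 0, 0, 0, 0, 0, 0], jaw=60, squeeze=15)

```text
time_s: 8.0
tcp_pos: [0.5197, -0.0586, 0.0945]
eef_rot: [-99.9, 89.9, -168.0]
contact_force: [0.3, 0.4, -1.0]
gripper_width: 0.0281
```

play_rows(series=[0, 0, 0, 0, 0, 0, 0, 0, 0.005, 0, 0, 0, 0.01, 0, 0, 0, 0.01, 0, 0, 0])

```text
time_s: 8.42
tcp_pos: [0.52, -0.0585, 0.0692]
eef_rot: [100.5, 90.0, 32.4]
contact_force: [-0.3, 0.4, 0.5]
gripper_width: 0.0523
```

play_rows(series=[0.012, 0, 0, 0, 0.012, 0, 0, 0, 0.012, 0, 0, 0, 0.012, 0, 0, 0, 0.008, 0, 0, 0])

```text
time_s: 8.83
tcp_pos: [0.5188, -0.0587, 0.0118]
eef_rot: [-102.1, 89.9, -170.2]
contact_force: [-1.3, -0.7, -0.5]
gripper_width: 0.0527
```

Run:
```python
from h import *
from plant import get_state,capture
s=get_state();print(s["tcp_pos"],s["contact_force"],phi_of(s["eef_rot"]))
c=capture("side");np.savez("side7.npz",**c)
crop(c,140,200,270,290,6,"pics/side7.png")
T0=s["tcp_pos"];n=np.array([-.379,.925,0]);m=np.array([.925,.379,0])
for h in(0,.019,.037):
  print(h,[((proj(c,[T0+n*.0475+m*w+[0,0,h]])-[140,200])*6).round(0) for w in(-.0095,.0095)])
```

```text
[ 0.51879198 -0.05872456  0.01184719] [-1.29081607 -0.66399444 -0.47387491] -68.08490681920283
0 [array([[500., 490.]]), array([[451., 489.]])]
0.019 [array([[498., 455.]]), array([[448., 454.]])]
0.037 [array([[496., 421.]]), array([[446., 421.]])]
```

View pics/side7.png

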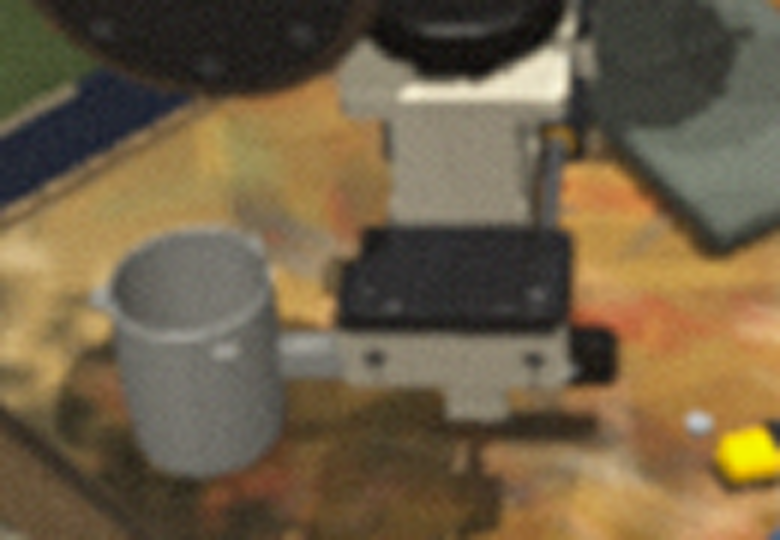

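play_rows(series=[0.006, 0, 0, 0, 0.006, 0, 0, 0, 0.006, 0, 0, 0, 0.005, 0, 0, 0, 0.0, 0, 0, 0])

```text
time_s: 9.3
tcp_pos: [0.5194, -0.0586, -0.0099]
eef_rot: [-104.6, 89.9, -172.7]
contact_force: [-0.3, 0.2, 0.4]
gripper_width: 0.0526
```

Run:
```python
from h import *
from plant import get_state,capture
s=get_state();print(s["tcp_pos"],s["contact_force"],phi_of(s["eef_rot"]))
c=capture("side");np.savez("side8.npz",**c)
crop(c,140,200,270,290,6,"pics/side8.png")
T0=s["tcp_pos"];n=np.array([-.379,.925,0]);m=np.array([.925,.379,0])
for h in(0,.019,.037):
  print(h,[((proj(c,[T0+n*.0475+m*w+[0,0,h]])-[140,200])*6).round(0) for w in(-.0095,.0095)])
```

```text
[ 0.51942382 -0.05860633 -0.00990566] [-0.32622728  0.15303618  0.36781675] -68.08584230549073
0 [array([[501., 528.]]), array([[453., 528.]])]
0.019 [array([[499., 494.]]), array([[450., 494.]])]
0.037 [array([[497., 461.]]), array([[447., 461.]])]
```

View pics/side8.png

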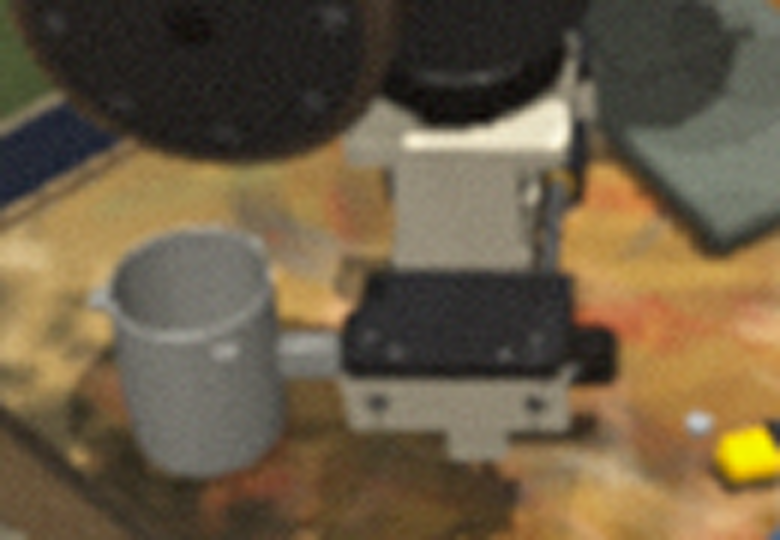

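play_rows(series=[0.003, 0, 0, 0, 0.003, 0, 0, 0, 0, 0, 0, 0, 0, 0, 0, 0, 0.0, 0, 0, 0], jaw=0)

```text
time_s: 9.77
tcp_pos: [0.5202, -0.0585, -0.0148]
eef_rot: [72.1, 90.0, 4.1]
contact_force: [0.2, -0.3, -0.8]
gripper_width: 0.0252
```

play_rows(series=[0, 0, 0, 0, 0, 0, 0, 0, 0, 0, 0, 0, 0, 0, 0, 0, 0.0, 0, 0, 0])

```text
time_s: 10.18
tcp_pos: [0.5201, -0.0585, -0.0149]
eef_rot: [71.6, 90.0, 3.6]
contact_force: [1.1, 0.1, 0.8]
gripper_width: 0.0162
```

play_rows(series=[0, 0, 0, 0, 0, 0, 0, 0, 0, 0, 0, 0, 0, 0, 0, 0, 0.0, 0, 0, 0], squeeze=58)

```text
time_s: 10.6
tcp_pos: [0.5201, -0.0585, -0.0149]
eef_rot: [76.2, 90.0, 8.2]
contact_force: [-0.3, 0.2, 0.9]
gripper_width: 0.0154
```

play_rows(series=[-0.004, 0, 0, 0, -0.006, 0, 0, 0, -0.008, 0, 0, 0, -0.008, 0, 0, 0, -0.005, 0, 0, 0])

```text
time_s: 11.02
tcp_pos: [0.5205, -0.0584, 0.0175]
eef_rot: [77.4, 89.9, 9.3]
contact_force: [1.4, -0.5, -1.6]
gripper_width: 0.0157
```

Run:
```python
from h import *
from plant import get_state,capture
s=get_state();print(s["tcp_pos"],s["contact_force"],s["moment"],phi_of(s["eef_rot"]),s["joints"].round(1),s["gripper_width"])
c=capture("side");np.savez("side9.npz",**c)
crop(c,140,180,270,280,6,"pics/side9.png")
c=capture("top");np.savez("top9.npz",**c)
```

```text
[ 0.52052382 -0.05844313  0.01747222] [ 1.35661676 -0.52874932 -1.55189455] [-0.20045817  0.22539417  0.05297733] -68.06495812562885 [ 15.1  17.2 -31.    0.  -41.7  96.8] 0.015651869269582334
```

View pics/side9.png

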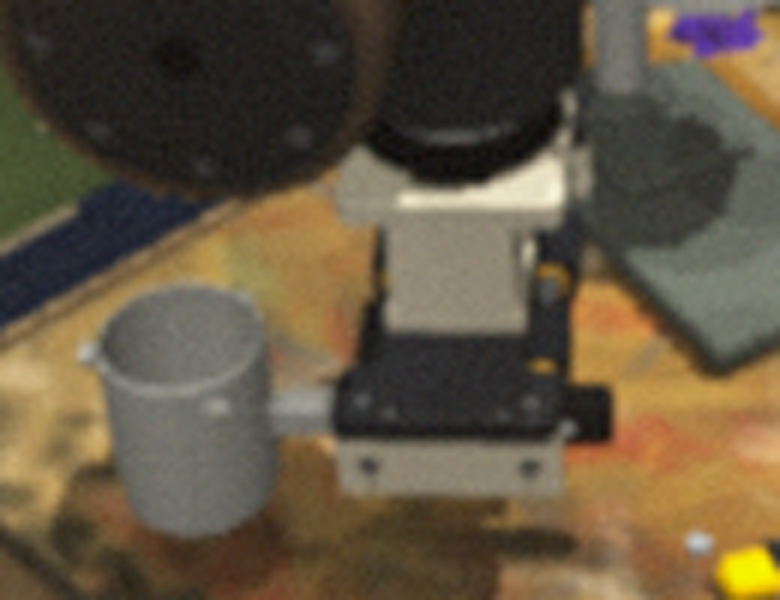

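Run:
```python
from h import *
t=load("top0");s=load("side0")
f=lambda x,y,k,ox,oy:((x+.5)/k-.5+ox,(y+.5)/k-.5+oy)
for p in[(290,5),(450,58),(630,118)]:
  for z in(.05,.12): print(p,z,onz(t,f(*p,5,150,130),z).round(3))
print("knob", onz(t,f(385,62,5,150,130),.06).round(3))
# drawer right bottom corner on table in side view s1 (290,385)
print(onz(s,f(290,388,4,140,100),0),onz(s,f(5,545,4,140,100),0), tri(t,f(633,100,5,150,130),s,f(328,195,4,140,100)))
# lugs now
c=load("side9");F=lambda x,y:f(x,y,6,140,180)
for a in((90,353),(218,406),(247,296)): print(onz(c,F(*a),.1019).round(4))
```

```text
(290, 5) 0.05 [ 0.714 -0.095  0.05 ]
(290, 5) 0.12 [ 0.698 -0.104  0.12 ]
(450, 58) 0.05 [ 0.681 -0.189  0.05 ]
(450, 58) 0.12 [ 0.667 -0.193  0.12 ]
(630, 118) 0.05 [ 0.644 -0.294  0.05 ]
(630, 118) 0.12 [ 0.632 -0.293  0.12 ]
knob [ 0.677 -0.152  0.06 ]
[ 0.67774496 -0.31463932  0.        ] [ 0.76895026 -0.08802418  0.        ] (array([ 0.62842086, -0.29420201,  0.1859073 ]), np.float64(0.0033911663275336826))
[ 0.654  -0.0016  0.1019]
[0.5939 0.0049 0.1019]
[ 0.6163 -0.0537  0.1019]
```

Run:
```python
from h import *
z=.0175
W=[((.5205,-.0584,z),-68),((.46,-.04,z),-95),((.46,-.03,z),-135),((.50,-.035,z),-165),((.561,-.043,z),-190)]
for i,n in enumerate((5,10,5,5)): rows(W[i][0],W[i][1],W[i+1][0],W[i+1][1],n,4)
```

```text
-0, -0.0098, -0.0079, 0.0942, -0, -0.0106, -0.007, 0.0943, -0, -0.0111, -0.006, 0.0942, -0, -0.0117, -0.0049, 0.0943, -0, -0.0121, -0.0037, 0.0942
end [ 0.46   -0.04    0.0175] -95.0
-0, -0.0001, -0.001, 0.0698, -0, -0.0001, -0.001, 0.0698, -0, -0.0003, -0.001, 0.0698, -0, -0.0003, -0.0009, 0.0699, -0, -0.0003, -0.001, 0.0698
-0, -0.0004, -0.0009, 0.0698, -0, -0.0005, -0.0008, 0.0698, -0, -0.0006, -0.0009, 0.0698, -0, -0.0006, -0.0008, 0.0698, -0, -0.0006, -0.0007, 0.0698
end [ 0.46   -0.03    0.0175] -135.0
-0, 0.0064, -0.0049, 0.1047, -0, 0.0058, -0.0056, 0.1047, -0, 0.0052, -0.0062, 0.1048, -0, 0.0045, -0.0067, 0.1047, -0, 0.0038, -0.0071, 0.1047
end [ 0.5    -0.035   0.0175] -165.0
-0, 0.0047, -0.0114, 0.0873, -0, 0.0037, -0.0117, 0.0872, -0, 0.0027, -0.012, 0.0873, -0, 0.0016, -0.0122, 0.0873, -0, 0.0005, -0.0123, 0.0872
end [ 0.561  -0.043   0.0175] -190.0
```

play_rows(series=[0, -0.0098, -0.0079, 0.0942, 0, -0.0106, -0.007, 0.0943, 0, -0.0111, -0.006, 0.0942, 0, -0.0117, -0.0049, 0.0943, 0, -0.0121, -0.0037, 0.0942])

```text
time_s: 11.53
tcp_pos: [0.4588, -0.04, 0.0159]
eef_rot: [-106.1, 90.0, 158.5]
contact_force: [0.1, 0.6, -2.4]
gripper_width: 0.0153
```

play_rows(series=[0, -0.0001, -0.001, 0.07, 0, -0.0001, -0.001, 0.07, 0, -0.0003, -0.001, 0.07, 0, -0.0003, -0.001, 0.07, 0, -0.0003, -0.001, 0.07])

```text
time_s: 11.95
tcp_pos: [0.4594, -0.0348, 0.016]
eef_rot: [-163.3, 90.0, 81.3]
contact_force: [-0.0, -0.2, -1.7]
gripper_width: 0.0158
```

play_rows(series=[0, -0.0004, -0.001, 0.07, 0, -0.0005, -0.001, 0.07, 0, -0.0006, -0.001, 0.07, 0, -0.0006, -0.001, 0.07, 0, -0.0006, -0.001, 0.07])

```text
time_s: 12.37
tcp_pos: [0.46, -0.0292, 0.016]
eef_rot: [-137.1, 90.0, 87.5]
contact_force: [0.8, 1.0, -2.6]
gripper_width: 0.0159
```

play_rows(series=[0, 0.0064, -0.0049, 0.1047, 0, 0.0058, -0.0056, 0.1047, 0, 0.0052, -0.0062, 0.1048, 0, 0.0045, -0.0067, 0.1047, 0, 0.0038, -0.0071, 0.1047])

```text
time_s: 12.78
tcp_pos: [0.5005, -0.0344, 0.016]
eef_rot: [-139.7, 90.0, 54.8]
contact_force: [-0.4, 0.0, -1.7]
gripper_width: 0.0157
```

play_rows(series=[0, 0.0047, -0.0114, 0.0873, 0, 0.0037, -0.0117, 0.0872, 0, 0.0027, -0.012, 0.0873, 0, 0.0016, -0.0122, 0.0873, 0, 0.0005, -0.0123, 0.0872])

```text
time_s: 13.2
tcp_pos: [0.5616, -0.0426, 0.0159]
eef_rot: [-87.8, 90.0, 81.8]
contact_force: [0.5, 0.4, -1.8]
gripper_width: 0.0157
```

play_rows(series=[0, 0, 0, 0, 0, 0, 0, 0, 0, 0, 0, 0, 0, 0, 0, 0, 0, 0, 0, 0])

```text
time_s: 13.62
tcp_pos: [0.5605, -0.0425, 0.0161]
eef_rot: [-31.5, 90.0, 138.4]
contact_force: [-0.7, 0.1, -1.6]
gripper_width: 0.0156
```

Run:
```python
from h import *
from plant import get_state,capture
s=get_state();print(s["time_s"],s["tcp_pos"],s["contact_force"],s["moment"],phi_of(s["eef_rot"]),s["joints"].round(1),s["gripper_width"])
c=capture("side");np.savez("side10.npz",**c)
crop(c,170,130,300,230,6,"pics/side10.png")
c=capture("top");np.savez("top10.npz",**c);crop(c,200,130,310,220,7,"pics/top10.png")
```

```text
13.6167 [ 0.56049532 -0.04251817  0.0161444 ] [-0.65420602  0.12304064 -1.57584136] [0.21172028 0.06796378 0.04812559] 169.89391425613053 [ 15.6  20.4 -26.2  -0.  -43.5 -25.7] 0.01559821811939076
```

View pics/side10.png

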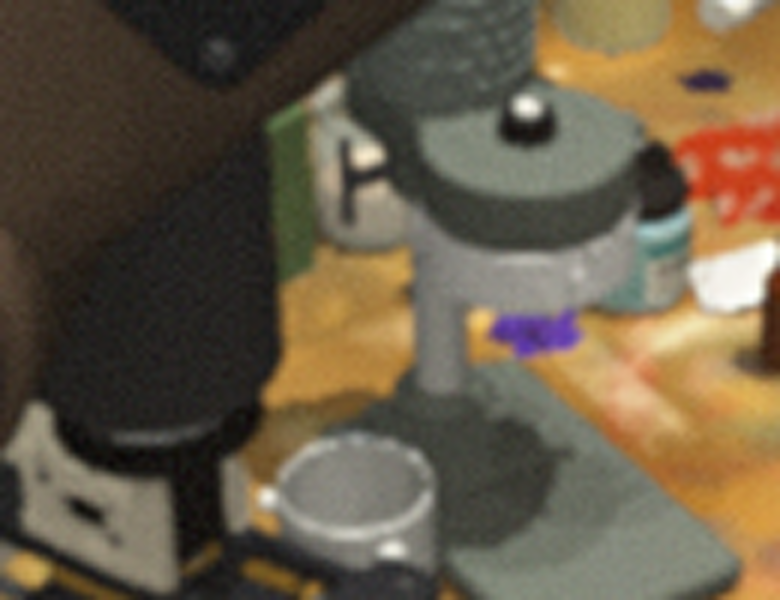

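View pics/top10.png

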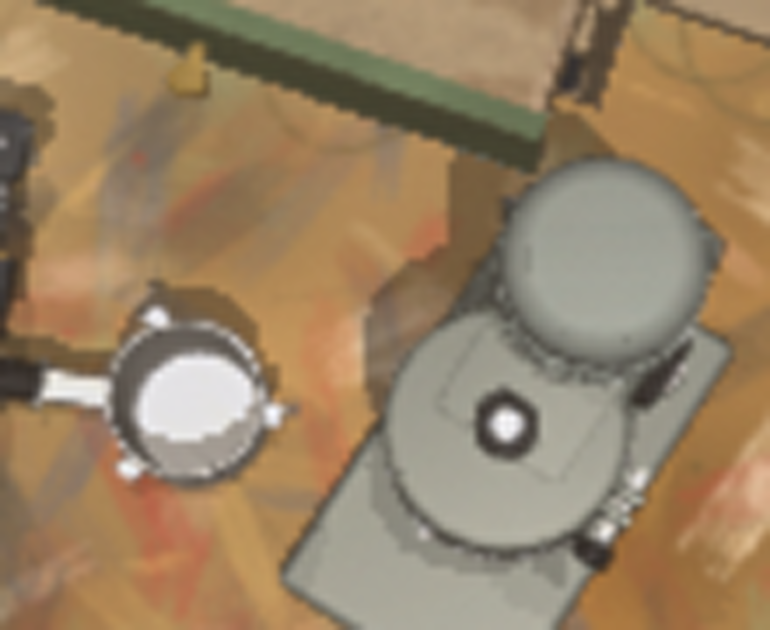

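```bash
cat > m.py <<'E'
from h import *
def ff(k,ox,oy): return lambda x,y:((x+.5)/k-.5+ox,(y+.5)/k-.5+oy)
def bary(c,uv,win=4,q=150):
    "bright-blob centroid near uv"
    x,y=int(round(uv[0])),int(round(uv[1])); g=c["img"][y-win:y+win+1,x-win:x+win+1].min(2).astype(float)
    w=np.clip(g-q,0,None); yy,xx=np.mgrid[y-win:y+win+1,x-win:x+win+1]
    return ((w*xx).sum()/w.sum(),(w*yy).sum()/w.sum()) if w.sum()>0 else uv
E
python3 - <<'E'
from m import *
s=load("side10");t=load("top10");T=ff(7,200,130);S=ff(6,170,130)
zl=.1005
tl=[T(155,317),T(273,413),T(130,468)]
L=np.array([onz(t,u,zl) for u in tl]);print(L.round(4)); c=L.mean(0);print("c",c)
L2=np.array([onz(t,bary(t,u,2,170),zl) for u in tl]);print(L2.round(4),L2.mean(0))
for M in(L,L2): 
  d=M-M.mean(0);a=np.degrees(np.arctan2(d[:,1],d[:,0]));print(a, np.hypot(d[:,0],d[:,1]))
for i,u in((0,S(270,497)),(2,S(393,550))): print("tri",tri(t,tl[i],s,u), onz(s,u,zl))
print("rib",tri(t,T(424,535),s,S(578,272)), tri(t,bary(t,T(424,535),2,170),s,bary(s,S(578,272),2,150)))
print("knob",tri(t,T(507,424),s,S(527,106)))
E
```

```text
[[ 0.5757 -0.1412  0.1005]
 [ 0.5364 -0.1883  0.1005]
 [ 0.515  -0.131   0.1005]]
c [ 0.54235336 -0.15348918  0.1005    ]
[[ 0.5753 -0.142   0.1005]
 [ 0.5359 -0.1881  0.1005]
 [ 0.5148 -0.1305  0.1005]] [ 0.54201131 -0.15353258  0.1005    ]
[ 20.27255974 -99.75368073 140.55016861] [0.03551478 0.03530741 0.0353975 ]
[  19.04506421 -100.09210725  139.72469549] [0.0352567  0.03507771 0.03562518]
tri (array([ 0.57468444, -0.1415823 ,  0.09988638]), np.float64(0.002286047228596115)) [ 0.57314398 -0.14115596  0.1005    ]
tri (array([ 0.51413673, -0.13126479,  0.09925614]), np.float64(0.002113070430155085)) [ 0.51241113 -0.13017039  0.1005    ]
rib (array([ 0.48248943, -0.24925528,  0.16800207]), np.float64(0.00014864265620447784)) (array([ 0.48246348, -0.2488894 ,  0.16772178]), np.float64(0.00025054930061534314))
knob (array([ 0.51898459, -0.28081346,  0.22152046]), np.float64(0.0005521756768072591))
```

Run:
```python
from m import *
tcp=np.array([.5605,-.0425,.0161]);ax=np.array([.5413,-.1538]);d=tcp[:2]-ax
a=np.radians(-1.0);R=np.array([[np.cos(a),-np.sin(a)],[np.sin(a),np.cos(a)]])
tgt=np.array([.519,-.2808])+R@d;print(tgt)
rows(tcp,169.9,[*tgt,.0161],168.9,10)
```

```text
[ 0.54013953 -0.16985204]
-0, 0.0129, -0.0002, 0.0017, -0, 0.0129, -0.0003, 0.0018, -0, 0.0129, -0.0003, 0.0017, -0, 0.0129, -0.0002, 0.0018, -0, 0.0129, -0.0004, 0.0017
-0, 0.0129, -0.0003, 0.0018, -0, 0.0129, -0.0004, 0.0017, -0, 0.0128, -0.0004, 0.0018, -0, 0.0129, -0.0004, 0.0017, -0, 0.0129, -0.0004, 0.0018
end [ 0.5401 -0.1698  0.0161] 168.9
```

play_rows(series=[0, 0.0129, -0.0003, 0.0017, 0, 0.0129, -0.0003, 0.0018, 0, 0.0129, -0.0003, 0.0017, 0, 0.0129, -0.0003, 0.0018, 0, 0.0129, -0.0003, 0.0017])

```text
time_s: 14.13
tcp_pos: [0.5505, -0.108, 0.0161]
eef_rot: [16.7, 90.0, -174.0]
contact_force: [0.1, 0.1, -0.9]
gripper_width: 0.0154
```

play_rows(series=[0, 0.0129, -0.0004, 0.0018, 0, 0.0129, -0.0004, 0.0017, 0, 0.0128, -0.0004, 0.0018, 0, 0.0129, -0.0004, 0.0017, 0, 0.0129, -0.0004, 0.0018])

```text
time_s: 14.55
tcp_pos: [0.5404, -0.1713, 0.016]
eef_rot: [12.2, 90.0, -179.0]
contact_force: [-0.0, -0.1, -1.9]
gripper_width: 0.0157
```

play_rows(series=[0, 0, 0, 0, 0, 0, 0, 0, 0, 0, 0, 0, 0, 0, 0, 0, 0, 0, 0, 0])

```text
time_s: 14.97
tcp_pos: [0.5409, -0.1695, 0.0161]
eef_rot: [-153.4, 90.0, 15.4]
contact_force: [0.6, -1.1, -2.5]
gripper_width: 0.0161
```

Run:
```python
from h import *
from plant import get_state,capture
s=get_state();print(s["time_s"],s["tcp_pos"],s["contact_force"],s["moment"],phi_of(s["eef_rot"]))
c=capture("side");np.savez("side11.npz",**c)
crop(c,200,130,300,205,8,"pics/side11.png")
c=capture("top");np.savez("top11.npz",**c);crop(c,200,130,310,220,7,"pics/top11.png")
```

```text
14.9667 [ 0.5409282  -0.16949956  0.01607309] [ 0.56695792 -1.09964741 -2.48035289] [0.24840966 0.03952223 0.02571479] 168.86323805348096
```

View pics/side11.png

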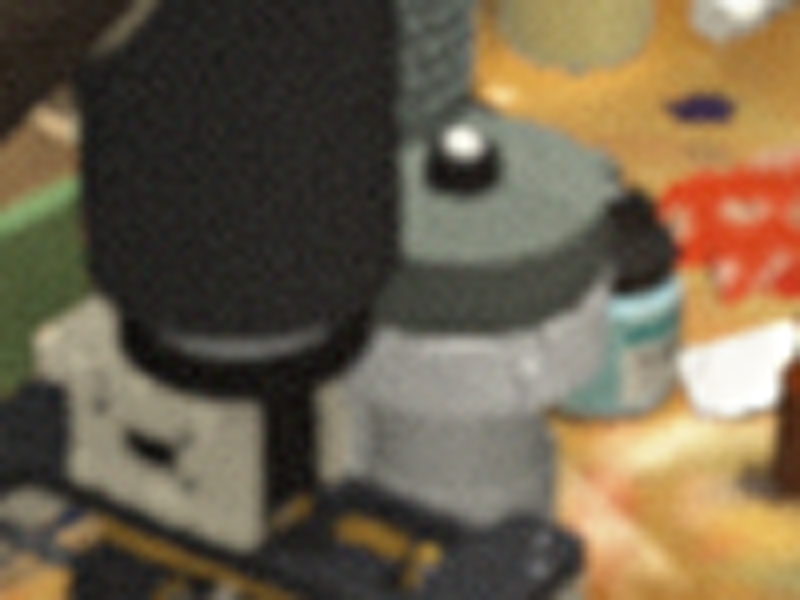

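View pics/top11.png

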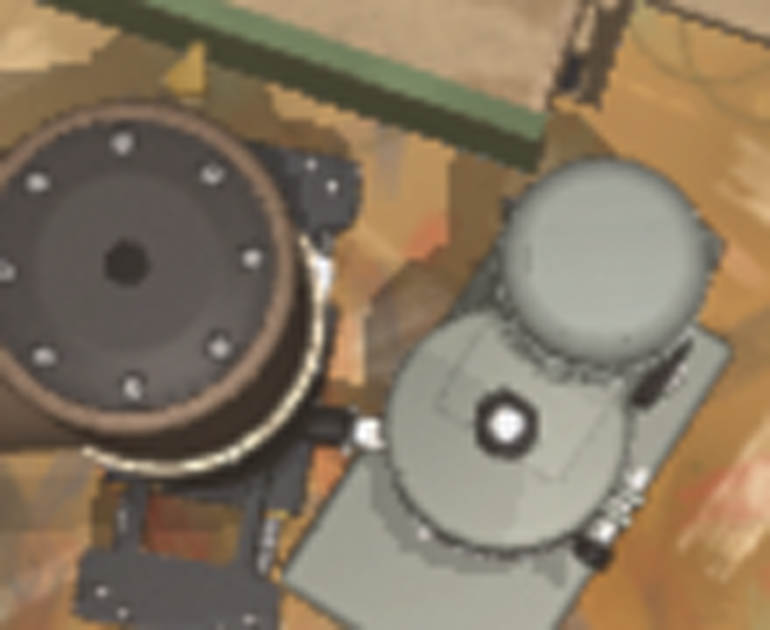

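Run:
```python
from m import *
def lateral(c,uv,ax):
    o,v=ray(c,uv); h=v[:2]/np.linalg.norm(v[:2]); nrm=np.array([h[1],-h[0]]) # right of the ray
    return (np.array(ax)-o[:2])@(-nrm)   # axis is this far left of ray
ax=np.array([.519,-.2808])
c=load("side11");g=cv2.GaussianBlur(c["img"],(0,0),.6).astype(np.float32)
def edge(row,x0,x1):
    xs=np.arange(x0,x1,.1,dtype=np.float32); v=cv2.remap(g,xs[None],np.full_like(xs,row)[None],1)[0]
    d=np.linalg.norm(v[10:]-v[:-10],axis=1);i=d.argmax();return xs[i+5],d[i]
print("pot R32"); 
for r in(185,187,189,191,193): e=edge(r,264,274);print(r,e,lateral(c,(e[0],r),ax).round(4))
print("collar")
for r in(170,171,172,173,174,175): e=edge(r,271,280);print(r,e,lateral(c,(e[0],r),ax).round(4))
print("head")
c0=load("side0");g=cv2.GaussianBlur(c0["img"],(0,0),.6).astype(np.float32)
for r in(166,168,170,172,174): 
  e=edge(r,271,280);print(r,e,lateral(c0,(e[0],r),ax).round(4))
for r in(166,168,170,172,): 
  e=edge(r,236,245);print("L",r,e,lateral(c0,(e[0],r),ax).round(4))
```

```text
pot R32
185 (np.float32(269.50034), np.float32(39.76179)) 0.0318
187 (np.float32(269.50034), np.float32(39.06405)) 0.0318
189 (np.float32(269.50034), np.float32(47.391983)) 0.0319
191 (np.float32(269.50034), np.float32(53.786617)) 0.032
193 (np.float32(269.50034), np.float32(52.096066)) 0.0321
collar
170 (np.float32(279.4005), np.float32(16.06487)) 0.0565
171 (np.float32(278.50046), np.float32(18.193405)) 0.0542
172 (np.float32(277.5004), np.float32(21.470911)) 0.0518
173 (np.float32(274.5002), np.float32(16.03122)) 0.0441
174 (np.float32(279.4005), np.float32(17.594444)) 0.0568
175 (np.float32(279.4005), np.float32(22.154377)) 0.0569
head
166 (np.float32(275.50027), np.float32(51.507282)) 0.0462
168 (np.float32(271.50003), np.float32(41.59327)) 0.0362
170 (np.float32(279.4005), np.float32(17.780151)) 0.0565
172 (np.float32(277.5004), np.float32(22.649504)) 0.0518
174 (np.float32(279.4005), np.float32(20.52271)) 0.0568
L 166 (np.float32(241.50034), np.float32(38.691086)) -0.0404
L 168 (np.float32(243.50046), np.float32(31.764761)) -0.0354
L 170 (np.float32(244.40051), np.float32(14.784058)) -0.0332
L 172 (np.float32(237.50009), np.float32(35.566837)) -0.051
```

play_rows(series=[-0.004, 0, 0, 0, -0.006, 0, 0, 0, -0.008, 0, 0, 0, -0.008, 0, 0, 0, -0.006, 0, 0, 0])

```text
time_s: 15.48
tcp_pos: [0.5414, -0.1699, 0.0496]
eef_rot: [-173.8, 89.9, -5.0]
contact_force: [0.7, -0.4, -0.8]
gripper_width: 0.0158
```

play_rows(series=[-0.003, 0, 0, 0, 0, 0, 0, 0, 0, 0, 0, 0, 0, 0, 0, 0, 0, 0, 0, 0])

```text
time_s: 15.9
tcp_pos: [0.5404, -0.17, 0.0507]
eef_rot: [7.1, 90.0, 176.0]
contact_force: [-0.7, 0.4, -1.5]
gripper_width: 0.0159
```

```bash
cat > st.py <<'E'
from h import *
from plant import get_state
s=get_state();print(s["time_s"],s["tcp_pos"].round(4),"F",s["contact_force"].round(2),"M",s["moment"].round(3),"phi",phi_of(s["eef_rot"]).round(2),s["gripper_width"].round(4),"und",(s["tcp_pos"][2]+.0149).round(4))
E
python3 st.py
python3 - <<'E'
from h import *
from plant import capture
c=capture("side");np.savez("side12.npz",**c)
crop(c,200,130,300,205,8,"pics/side12.png")
E
```

```text
Traceback (most recent call last):
  File "st.py", line 3, in <module>
    s=get_state();print(s["time_s"],s["tcp_pos"].round(4),"F",s["contact_force"].round(2),"M",s["moment"].round(3),"phi",phi_of(s["eef_rot"]).round(2),s["gripper_width"].round(4),"und",(s["tcp_pos"][2]+.0149).round(4))
                                                                                                                                                       ^^^^^^^^^^^^^^^^^^^^^^^^
AttributeError: 'float' object has no attribute 'round'
```

View pics/side12.png

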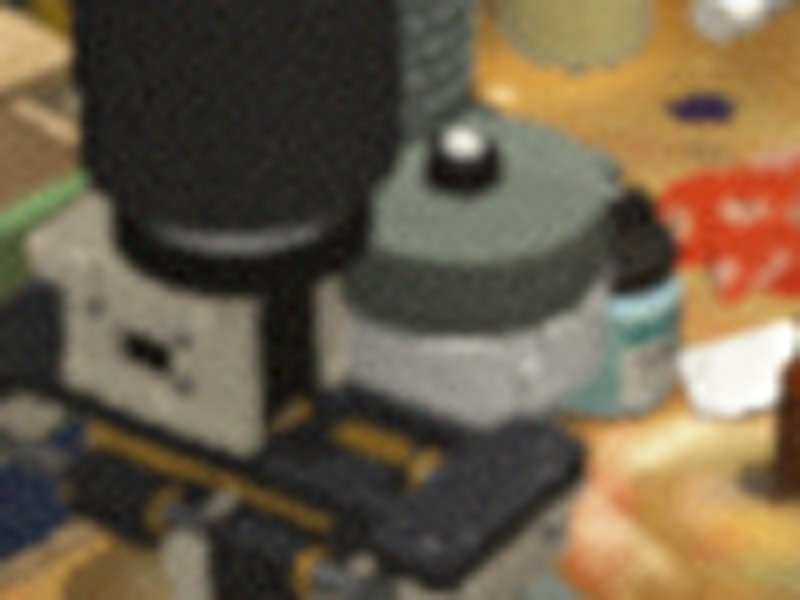

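```bash
sed -i 's/s\["gripper_width"\].round(4)/round(s["gripper_width"],4)/' st.py; python3 st.py
```

```text
15.95 [ 0.5404 -0.1699  0.0506] F [-0.77  1.13 -2.21] M [0.141 0.026 0.035] phi 168.82 0.0159 und 0.0655
```

play_rows(series=[-0.001, 0, 0, 0, -0.001, 0, 0, 0, -0.001, 0, 0, 0, -0.001, 0, 0, 0, -0.001, 0, 0, 0])

```text
time_s: 16.37
tcp_pos: [0.5408, -0.1699, 0.0562]
eef_rot: [-137.0, 90.0, 31.8]
contact_force: [1.0, -0.0, -2.2]
gripper_width: 0.0158
```

```bash
python3 st.py
```

```text
16.3667 [ 0.5408 -0.1699  0.0562] F [ 0.98 -0.04 -2.17] M [ 0.22   0.001 -0.018] phi 168.82 0.0158 und 0.0711
```

play_rows(series=[-0.001, 0, 0, 0, -0.001, 0, 0, 0, -0.001, 0, 0, 0, -0.001, 0, 0, 0, -0.001, 0, 0, 0])

```text
time_s: 16.78
tcp_pos: [0.5408, -0.1699, 0.0612]
eef_rot: [-159.3, 90.0, 9.5]
contact_force: [-0.7, -0.6, -1.1]
gripper_width: 0.016
```

```bash
python3 st.py
```

```text
16.7833 [ 0.5408 -0.1699  0.0612] F [-0.73 -0.61 -1.11] M [ 0.184  0.075 -0.005] phi 168.82 0.016 und 0.0761
```

play_rows(series=[-0.0005, 0, 0, 0, -0.0005, 0, 0, 0, -0.0005, 0, 0, 0, -0.0005, 0, 0, 0, -0.0005, 0, 0, 0])

```text
time_s: 17.2
tcp_pos: [0.5407, -0.1699, 0.0636]
eef_rot: [1.7, 90.0, 170.5]
contact_force: [0.4, 0.3, -1.5]
gripper_width: 0.0157
```

```bash
python3 st.py
```

```text
17.2 [ 0.5407 -0.1699  0.0636] F [ 0.41  0.31 -1.45] M [ 0.224  0.074 -0.003] phi 168.82 0.0157 und 0.0785
```

play_rows(series=[-0.0005, 0, 0, 0, -0.0005, 0, 0, 0, -0.0005, 0, 0, 0, 0, 0, 0, 0, 0, 0, 0, 0])

```text
time_s: 17.62
tcp_pos: [0.5408, -0.1699, 0.0651]
eef_rot: [-169.6, 90.0, -0.8]
contact_force: [0.7, 0.1, -2.0]
gripper_width: 0.0164
```

```bash
python3 st.py
```

```text
17.6167 [ 0.5408 -0.1699  0.0651] F [ 0.65  0.1  -1.97] M [0.159 0.045 0.051] phi 168.82 0.0164 und 0.08
```

play_rows(series=[-0.0005, 0, 0, 0, -0.0005, 0, 0, 0, -0.0005, 0, 0, 0, -0.0005, 0, 0, 0, -0.0005, 0, 0, 0])

```text
time_s: 18.03
tcp_pos: [0.5408, -0.1699, 0.0676]
eef_rot: [-173.3, 90.0, -4.5]
contact_force: [-0.4, 0.0, -2.4]
gripper_width: 0.0152
```

```bash
python3 st.py
```

```text
18.0333 [ 0.5408 -0.1699  0.0676] F [-0.41  0.01 -2.42] M [ 0.2    0.044 -0.066] phi 168.82 0.0152 und 0.0825
```

play_rows(series=[-0.0005, 0, 0, 0, -0.0005, 0, 0, 0, -0.0005, 0, 0, 0, -0.0005, 0, 0, 0, -0.0005, 0, 0, 0])

```text
time_s: 18.45
tcp_pos: [0.5407, -0.1699, 0.0701]
eef_rot: [19.0, 90.0, -172.2]
contact_force: [-0.3, -0.5, -2.7]
gripper_width: 0.0157
```

```bash
python3 st.py
```

```text
18.45 [ 0.5407 -0.1699  0.0701] F [-0.32 -0.51 -2.74] M [0.239 0.021 0.019] phi 168.82 0.0157 und 0.085
```

play_rows(series=[-0.0005, 0, 0, 0, -0.0005, 0, 0, 0, -0.0005, 0, 0, 0, -0.0005, 0, 0, 0, -0.0005, 0, 0, 0])

```text
time_s: 18.87
tcp_pos: [0.5408, -0.1699, 0.0726]
eef_rot: [135.3, 90.0, -55.9]
contact_force: [0.5, -0.4, -1.9]
gripper_width: 0.0159
```

```bash
python3 st.py
```

```text
18.8667 [ 0.5408 -0.1699  0.0726] F [ 0.5  -0.4  -1.89] M [0.124 0.068 0.   ] phi 168.82 0.0159 und 0.0875
```

play_rows(series=[-0.0005, 0, 0, 0, -0.0005, 0, 0, 0, -0.0003, 0, 0, 0, 0, 0, 0, 0, 0, 0, 0, 0])

```text
time_s: 19.28
tcp_pos: [0.5407, -0.1699, 0.0739]
eef_rot: [-121.1, 90.0, 47.7]
contact_force: [-0.2, 0.1, -2.0]
gripper_width: 0.016
```

```bash
python3 st.py;python3 - <<'E'
from h import *
from plant import capture
c=capture("side");np.savez("side13.npz",**c)
crop(c,200,130,300,205,8,"pics/side13.png")
E
```

```text
19.2833 [ 0.5407 -0.1699  0.0739] F [-0.22  0.09 -2.01] M [0.223 0.064 0.051] phi 168.82 0.016 und 0.0888
```

View pics/side13.png

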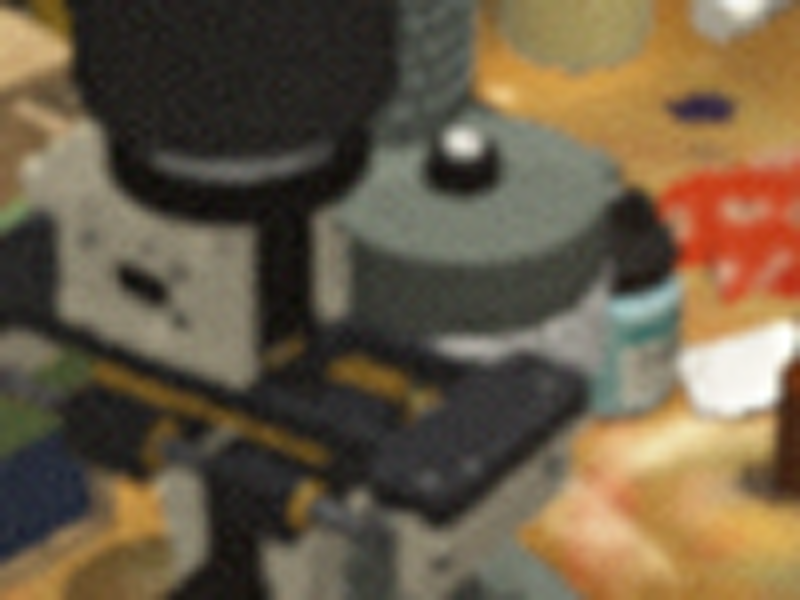

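play_rows(series=[0, 0, 0.00197, -0.01745, 0, 0, 0.00197, -0.01745, 0, 0, 0.00197, -0.01745, 0, 0, 0.00197, -0.01745, 0, 0.0001, 0.00197, -0.01745])

```text
time_s: 19.75
tcp_pos: [0.5307, -0.1685, 0.0739]
eef_rot: [40.2, 90.0, -145.9]
contact_force: [-0.8, 0.7, -2.1]
gripper_width: 0.0159
```

```bash
python3 st.py
```

```text
19.75 [ 0.5307 -0.1685  0.0739] F [-0.83  0.67 -2.08] M [ 0.223  0.132 -0.045] phi 173.93 0.0159 und 0.0888
```

play_rows(series=[-0.0001, 0, 0.00197, -0.01745, -0.0001, 0, 0.00197, -0.01745, -0.0001, 0, 0.00197, -0.01745, -0.0001, 0, 0.00197, -0.01745, -0.0001, 0.0001, 0.00197, -0.01745])

```text
time_s: 20.17
tcp_pos: [0.521, -0.1679, 0.0744]
eef_rot: [155.8, 90.0, -25.3]
contact_force: [-0.2, -0.2, -1.5]
gripper_width: 0.0153
```

```bash
python3 st.py
```

```text
20.1667 [ 0.521  -0.1679  0.0744] F [-0.18 -0.18 -1.52] M [ 0.166  0.146 -0.063] phi 178.92 0.0153 und 0.0893
```

play_rows(series=[-0.0001, 0, 0.00197, -0.01745, -0.0001, 0, 0.00197, -0.01745, -0.0001, 0, 0.00197, -0.01745, -0.0001, 0, 0.00197, -0.01745, -0.0001, 0.0001, 0.00197, -0.01745])

```text
time_s: 20.58
tcp_pos: [0.5112, -0.1681, 0.0749]
eef_rot: [166.7, 90.0, -9.4]
contact_force: [-0.2, 0.4, -1.7]
gripper_width: 0.0157
```

```bash
python3 st.py
```

```text
20.5833 [ 0.5112 -0.1681  0.0749] F [-0.25  0.42 -1.66] M [ 0.182  0.171 -0.022] phi -176.08 0.0157 und 0.0898
```

play_rows(series=[-0.0001, 0, 0.00197, -0.01745, -0.0001, 0, 0.00197, -0.01745, -0.0001, 0, 0.00197, -0.01745, -0.0001, 0, 0.00197, -0.01745, -0.0001, 0.0001, 0.00197, -0.01745])

```text
time_s: 21.0
tcp_pos: [0.5013, -0.1692, 0.0754]
eef_rot: [-21.0, 90.0, 168.0]
contact_force: [0.1, -0.7, -0.8]
gripper_width: 0.0154
```

```bash
python3 st.py
```

```text
21.0 [ 0.5013 -0.1692  0.0754] F [ 0.11 -0.74 -0.81] M [0.128 0.181 0.011] phi -171.08 0.0154 und 0.0903
```

play_rows(series=[-0.0001, 0, 0.00197, -0.01745, -0.0001, 0, 0.00197, -0.01745, -0.0001, 0, 0.00197, -0.01745, -0.0001, 0, 0.00197, -0.01745, -0.0001, 0.0001, 0.00197, -0.01745])

```text
time_s: 21.42
tcp_pos: [0.4918, -0.1711, 0.0758]
eef_rot: [-135.3, 90.0, 58.7]
contact_force: [0.2, -0.3, -3.1]
gripper_width: 0.0159
```

```bash
python3 st.py
```

```text
21.4167 [ 0.4918 -0.1711  0.0758] F [ 0.24 -0.28 -3.08] M [ 0.239 -0.152 -0.124] phi -166.09 0.0159 und 0.0907
```

play_rows(series=[-0.0001, 0, 0.00197, -0.01745, -0.0001, 0, 0.00197, -0.01745, -0.0001, 0, 0.00197, -0.01745, -0.0001, 0, 0.00197, -0.01745, -0.0001, 0.0001, 0.00197, -0.01745])

```text
time_s: 21.83
tcp_pos: [0.4823, -0.1739, 0.0763]
eef_rot: [-138.2, 90.0, 60.7]
contact_force: [0.9, 0.7, -3.4]
gripper_width: 0.0155
```

```bash
python3 st.py
```

```text
21.8333 [ 0.4823 -0.1739  0.0763] F [ 0.88  0.69 -3.44] M [ 0.368 -0.262 -0.155] phi -161.09 0.0155 und 0.0912
```

play_rows(series=[-0.0001, 0, 0.00197, -0.01745, -0.0001, 0, 0.00197, -0.01745, -0.0001, 0, 0.00197, -0.01745, -0.0001, 0, 0.00197, -0.01745, -0.0001, 0.0001, 0.00197, -0.01745])

```text
time_s: 22.25
tcp_pos: [0.4731, -0.1775, 0.0769]
eef_rot: [-173.6, 90.0, 30.4]
contact_force: [1.6, 1.3, -3.8]
gripper_width: 0.0158
```

```bash
python3 st.py
```

```text
22.25 [ 0.4731 -0.1775  0.0769] F [ 1.58  1.25 -3.76] M [ 0.422 -0.255 -0.096] phi -156.08 0.0158 und 0.0918
```

play_rows(series=[-0.0001, 0, 0.00197, -0.01745, -0.0001, 0, 0.00197, -0.01745, -0.0001, 0, 0.00197, -0.01745, 0, 0, 0.00197, -0.01745, 0, 0.0001, 0.00197, -0.01745])

```text
time_s: 22.67
tcp_pos: [0.4643, -0.1819, 0.0772]
eef_rot: [165.5, 90.0, 14.4]
contact_force: [1.6, 1.2, -3.6]
gripper_width: 0.0154
```

```bash
python3 st.py
```

```text
22.6667 [ 0.4643 -0.1819  0.0772] F [ 1.64  1.2  -3.61] M [ 0.355 -0.195 -0.149] phi -151.08 0.0154 und 0.0921
```

play_rows(series=[0, 0, 0.00197, -0.01745, 0, 0, 0.00197, -0.01745, 0, 0, 0.00197, -0.01745, 0, 0, 0.00197, -0.01745, 0, 0.0001, 0.00197, -0.01745])

```text
time_s: 23.08
tcp_pos: [0.456, -0.1871, 0.0773]
eef_rot: [134.0, 90.0, -12.1]
contact_force: [0.9, 0.5, -2.0]
gripper_width: 0.0157
```

```bash
python3 st.py
```

```text
23.0833 [ 0.456  -0.1871  0.0773] F [ 0.94  0.55 -1.98] M [ 0.413 -0.18  -0.067] phi -146.08 0.0157 und 0.0922
```

play_rows(series=[0, 0, 0.00197, -0.01745, 0, 0, 0.00197, -0.01745, 0, 0, 0.00197, -0.01745, 0, 0, 0.00197, -0.01745, 0, 0.0001, 0.00197, -0.01745])

```text
time_s: 23.5
tcp_pos: [0.448, -0.193, 0.0772]
eef_rot: [139.1, 90.0, -2.0]
contact_force: [1.3, 1.4, -1.5]
gripper_width: 0.0159
```

```bash
python3 st.py
```

```text
23.5 [ 0.448  -0.193   0.0772] F [ 1.31  1.43 -1.51] M [ 0.371 -0.142 -0.107] phi -141.09 0.0159 und 0.0921
```

play_rows(series=[0, 0, 0.0008, -0.007, 0, 0, 0.0008, -0.007, 0, 0, 0.0008, -0.007, 0, 0, 0.0008, -0.007, 0, 0, 0.0008, -0.007])

```text
time_s: 23.92
tcp_pos: [0.4451, -0.1954, 0.0772]
eef_rot: [82.6, 90.0, -56.5]
contact_force: [1.0, -0.0, -0.6]
gripper_width: 0.016
```

```bash
python3 st.py
```

```text
23.9167 [ 0.4451 -0.1954  0.0772] F [ 0.97 -0.04 -0.64] M [ 0.326 -0.218 -0.218] phi -139.14 0.016 und 0.0921
```

play_rows(series=[0, 0, 0.0008, -0.007, 0, 0, 0.0008, -0.007, 0, 0, 0.0008, -0.007, 0, 0, 0.0008, -0.007, 0, 0, 0.0008, -0.007])

```text
time_s: 24.33
tcp_pos: [0.4424, -0.1981, 0.0772]
eef_rot: [138.8, 90.0, 1.6]
contact_force: [2.3, 0.8, -1.3]
gripper_width: 0.0158
```

```bash
python3 st.py
```

```text
24.3333 [ 0.4424 -0.1981  0.0772] F [ 2.32  0.82 -1.28] M [ 0.363 -0.64  -0.207] phi -137.14 0.0158 und 0.0921
```

play_rows(series=[0, 0, 0.0004, -0.0035, 0, 0, 0.0004, -0.0035, 0, 0, 0.0004, -0.0035, 0, 0, 0.0004, -0.0035, 0, 0, 0.0004, -0.0035])

```text
time_s: 24.75
tcp_pos: [0.4414, -0.1993, 0.0773]
eef_rot: [137.5, 89.9, 1.4]
contact_force: [6.2, 1.7, -2.6]
gripper_width: 0.0155
```

```bash
python3 st.py
```

```text
24.75 [ 0.4414 -0.1993  0.0773] F [ 6.2   1.73 -2.63] M [ 0.825 -1.681 -0.314] phi -136.15 0.0155 und 0.0922
```

play_rows(series=[0, 0, 0.0004, -0.0035, 0, 0, 0.0004, -0.0035, 0, 0, 0.0004, -0.0035, 0, 0, 0, 0, 0, 0, 0, 0])

```text
time_s: 25.17
tcp_pos: [0.4411, -0.1998, 0.0773]
eef_rot: [150.5, 89.9, 14.9]
contact_force: [6.8, 5.0, -3.1]
gripper_width: 0.0156
```

```bash
python3 st.py
```

```text
25.1667 [ 0.4411 -0.1998  0.0773] F [ 6.76  4.98 -3.06] M [ 1.469 -1.94  -0.504] phi -135.58 0.0156 und 0.0922
```

play_rows(series=[0, 0, 0.0004, -0.0035, 0, 0, 0.0004, -0.0035, 0, 0, 0, 0, 0, 0, 0, 0, 0, 0, 0, 0])

```text
time_s: 25.58
tcp_pos: [0.4409, -0.2, 0.0773]
eef_rot: [155.3, 89.8, 20.1]
contact_force: [8.3, 6.5, -3.8]
gripper_width: 0.0153
```

```bash
python3 st.py
```

```text
25.5833 [ 0.4409 -0.2     0.0773] F [ 8.29  6.45 -3.83] M [ 2.253 -2.225 -0.658] phi -135.2 0.0153 und 0.0922
```

play_rows(series=[0, 0, -0.0004, 0.0035, 0, 0, -0.0004, 0.0035, 0, 0, -0.0004, 0.0035, 0, 0, -0.0004, 0.0035, 0, 0, 0, 0])

```text
time_s: 26.0
tcp_pos: [0.4412, -0.1996, 0.0773]
eef_rot: [134.5, 89.9, -1.5]
contact_force: [5.6, 1.7, -3.0]
gripper_width: 0.0156
```

```bash
python3 st.py
```

```text
26.0 [ 0.4412 -0.1996  0.0773] F [ 5.61  1.7  -2.99] M [ 0.458 -1.568 -0.234] phi -135.97 0.0156 und 0.0922
```

play_rows(series=[0, 0.0001, -0.0003, 0.002, 0, 0.0001, -0.0003, 0.002, 0, 0, -0.0002, 0.001, 0, 0, 0, 0, 0, 0, 0, 0])

```text
time_s: 26.42
tcp_pos: [0.4413, -0.1994, 0.0773]
eef_rot: [107.6, 90.0, -28.7]
contact_force: [5.1, -0.3, -1.0]
gripper_width: 0.0153
```

```bash
python3 st.py
```

```text
26.4167 [ 0.4413 -0.1994  0.0773] F [ 5.14 -0.32 -1.04] M [-0.28  -1.388 -0.054] phi -136.25 0.0153 und 0.0922
```

play_rows(series=[0, 0.0003, -0.0002, 0, 0, 0.0003, -0.0002, 0, 0, 0, 0, 0, 0, 0, 0, 0, 0, 0, 0, 0])

```text
time_s: 26.83
tcp_pos: [0.4414, -0.1994, 0.0771]
eef_rot: [-55.2, 90.0, 168.6]
contact_force: [0.5, 0.3, -0.2]
gripper_width: 0.0155
```

```bash
python3 st.py
```

```text
26.8333 [ 0.4414 -0.1994  0.0771] F [ 0.52  0.32 -0.21] M [ 0.274 -0.35  -0.065] phi -136.27 0.0155 und 0.092
```

play_rows(series=[0, 0, 0, 0, 0, 0, 0, 0, 0, 0, 0, 0, 0, 0, 0, 0, 0, 0, 0, 0], squeeze=10)

```text
time_s: 27.25
tcp_pos: [0.4415, -0.1993, 0.0771]
eef_rot: [-64.3, 90.0, 159.4]
contact_force: [-0.4, 3.4, -0.3]
gripper_width: 0.0159
```

play_rows(series=[0, 0, 0, 0, 0, 0, 0, 0, 0, 0, 0, 0, 0, 0, 0, 0, 0, 0, 0, 0], jaw=50)

```text
time_s: 27.67
tcp_pos: [0.4415, -0.1995, 0.0771]
eef_rot: [-32.2, 90.0, -168.4]
contact_force: [0.6, 0.6, -0.2]
gripper_width: 0.0419
```

```bash
python3 st.py;python3 - <<'E'
from h import *
from plant import capture
c=capture("side");np.savez("side14.npz",**c)
crop(c,200,130,300,205,8,"pics/side14.png")
c=capture("top");np.savez("top14.npz",**c);crop(c,200,130,310,220,7,"pics/top14.png")
E
```

```text
27.6667 [ 0.4415 -0.1995  0.0771] F [ 0.63  0.56 -0.15] M [-0.008  0.119 -0.057] phi -136.27 0.0419 und 0.092
```

View pics/side14.png

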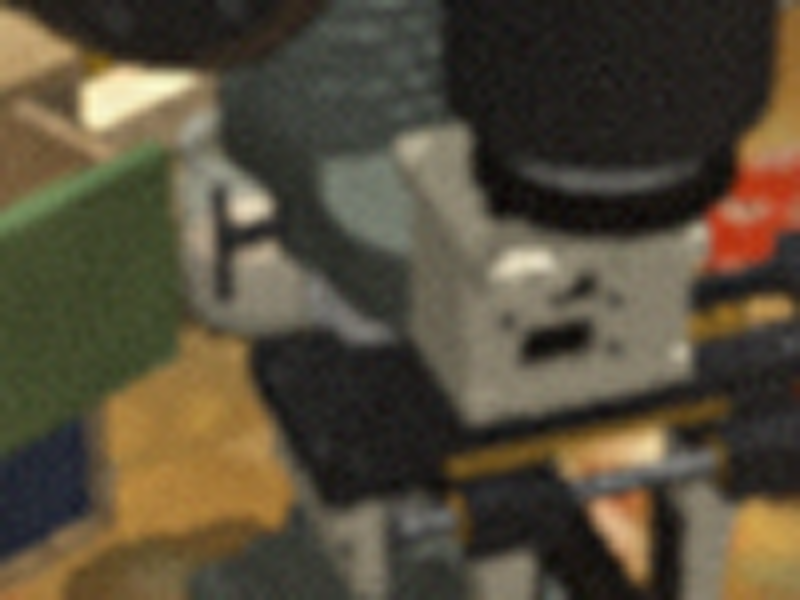

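View pics/top14.png

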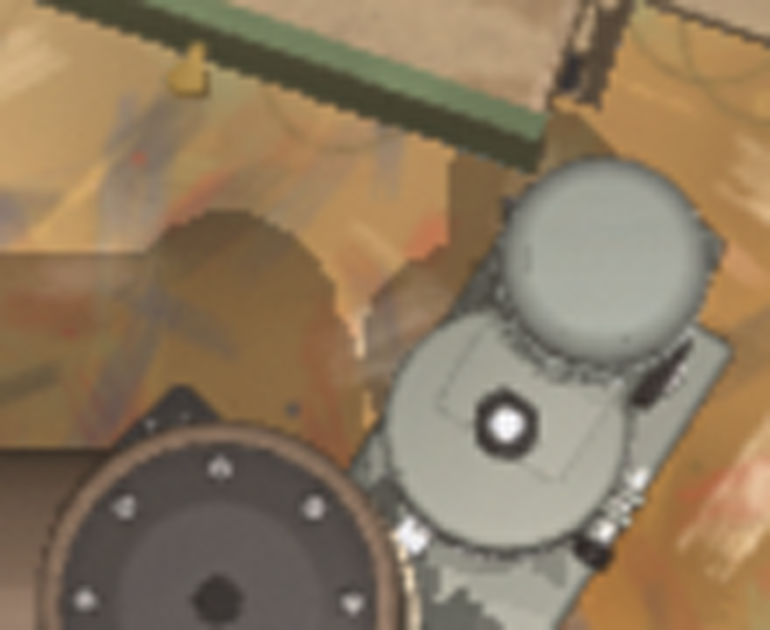

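play_rows(series=[-0.005, 0, 0, 0, -0.01, 0, 0, 0, -0.015, 0, 0, 0, -0.02, 0, 0, 0, -0.02, 0, 0, 0])

```text
time_s: 28.18
tcp_pos: [0.4416, -0.1995, 0.1487]
eef_rot: [-3.0, 90.0, -139.2]
contact_force: [0.2, 0.3, -0.3]
gripper_width: 0.0437
```

play_rows(series=[-0.03, 0, 0, 0, -0.03, -0.01, 0, 0, -0.03, -0.02, 0, 0, -0.02, -0.02, 0, 0, 0, -0.02, 0, 0])

```text
time_s: 28.6
tcp_pos: [0.395, -0.149, 0.2626]
eef_rot: [129.2, 89.5, -7.1]
contact_force: [0.5, 0.9, 0.1]
gripper_width: 0.0434
```

```bash
python3 st.py;python3 - <<'E'
from h import *
from plant import capture
c=capture("side");np.savez("side15.npz",**c);cv2.imwrite("pics/side15.png",cv2.resize(c["img"][90:290,150:360],None,fx=3.5,fy=3,interpolation=2))
c=capture("top");np.savez("top15.npz",**c);crop(c,180,120,330,240,5,"pics/top15.png")
E
```

```text
28.6 [ 0.395  -0.149   0.2626] F [0.45 0.93 0.06] M [ 0.072  0.012 -0.047] phi -136.27 0.0434 und 0.2775
```

View pics/side15.png

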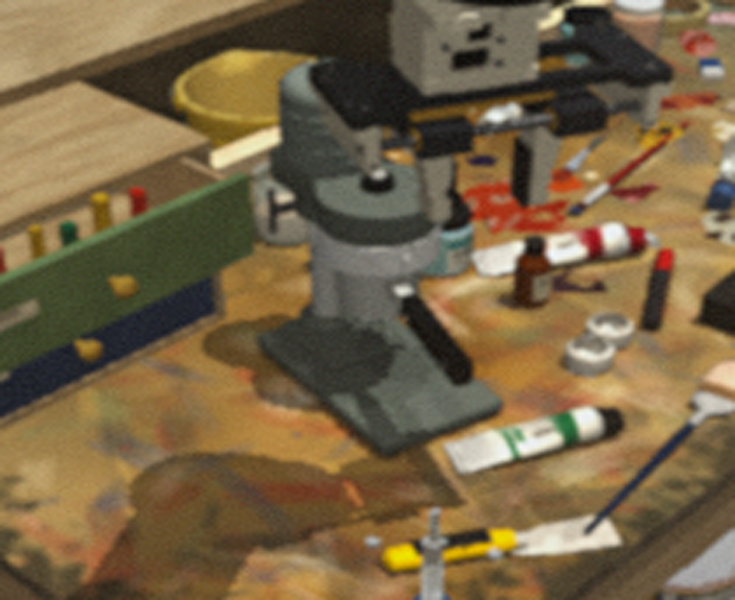

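View pics/top15.png

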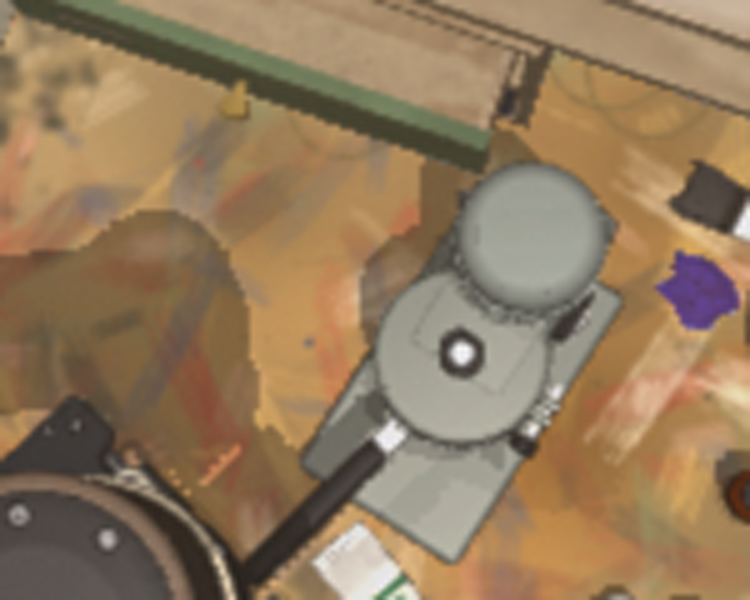

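Run:
```python
from m import *
s=load("side15");t=load("top15")
S=lambda x,y:((x+.5)/3.5-.5+150,(y+.5)/3-.5+90);T=ff(5,180,120)
a=tri(t,T(384,445),s,S(407,300));b=tri(t,T(255,578),s,S(461,358));print("handle start/end top",a,b)
d=b[0]-[.519,-.2808,0];print(np.degrees(np.arctan2(d[1],d[0])),np.hypot(d[0],d[1]))
# bystanders unmoved: compare with first picture
d0=load("side0")["img"].astype(int);d1=s["img"].astype(int)
for n,(x0,y0,x1,y1) in dict(green=(277,222,330,250),bottle=(295,165,310,195)).items():
  print(n,np.abs(d0[y0:y1,x0:x1]-d1[y0:y1,x0:x1]).mean().round(1))
```

```text
handle start/end top (array([ 0.47773876, -0.23842245,  0.13160348]), np.float64(0.00029254258986296654)) (array([ 0.40815864, -0.16804044,  0.14215651]), np.float64(0.003290046946215829))
134.50849037461694 0.15811554620995794
green 23.7
bottle 16.4
```

play_rows(series=[0, 0, 0, 0, 0, 0, 0, 0, 0, 0, 0, 0, 0, 0, 0, 0, 0, 0, 0, 0])

```text
time_s: 29.12
tcp_pos: [0.3934, -0.1492, 0.2567]
eef_rot: [-35.3, 89.9, -171.6]
contact_force: [0.4, -0.6, 0.7]
gripper_width: 0.044
```

```bash
python3 -c "
from plant import close_job;print(close_job())"
```

```text
the job is handed in; nothing more can be done
None
```

The pot is in the collar, turned to the stop and hanging by itself, and I handed the job in at about 29 s of the 72 s allowed. `close_job` gives no verdict.

**What I did:** I gripped the pot by its handle, brought it in from the left below the paddle, and raised it at a yaw of about -101°, taken from the slot rib. The lugs went in with no noticeable force. I then turned it anticlockwise 55° up the ramps until the force at the handle rose to about 10 N, roughly 9 N above running. I eased that force off, let go and backed the gripper clear.

**Last checks:**
- **Pot:** the final pictures show it hanging with its handle at 134–136°, where about 134° was expected. The end of the handle is at 0.142 m, where 0.144 m was expected.
- **Forces:** with the gripper clear, the contact force was within noise. The highest reading at the end of any move was about 11 N.
- **Jar, bottle and tubes:** I never moved near them, and in the side view they look where they were. The pixel comparison of the green tube and the bottle was inconclusive, with differences of 16–24 grey levels that I put down to shadow and noise.

**What disagreed:**
- **Tool height:** the reported tool height was about 37 mm lower than the fingers in the pictures. My first grasp therefore closed on air above the handle, without touching it. I then worked from the pictures and took heights from the pot standing on the table.
- **Cameras:** the two views disagreed with each other by up to about 2 to 4 mm on some points.

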